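Empty the bench dustpan into the spring-flap bin

TASK

The dustpan of wood offcuts has its handle pushed in under the display riser. Draw it out and leave it standing on the table clear of the riser with the offcuts still in it; then take it by the handle, push its open front end in through the bin's spring flap and, with the pan holding the flap open, tip all three offcuts into the bin. Take the pan out again so that the flap springs shut, and set it down empty and upright on the table; do not disturb the mug, the bottle or the small board.

Things in the scene. Friction and masses are not known exactly. Their poses are not given: they have to be found in the camera images.
- pan: Wooden dustpan, loose, about 130 g. Origin: centre of the underside of the pan proper; +x to its open front lip, z up. Pan proper 125 long (x -62.5 to +62.5), 84 wide outside; floor 5 thick; side walls 8 thick, 28 high (centre lines y = +38 and -38) up to the lip; back wall 8 thick, 40 high; no front wall. Offcuts start to slide on its floor at some 25 to 36 degrees of tilt.
- pan_grip (a point): Middle of the dustpan's handle, 117.5 behind the pan's origin, 30 above its underside. Handle: a bar along the pan's x from the back wall (x -62.5) to x -162.5, 18 wide (y), z 22 to 38. At the start the handle and the last 5 to 10 mm of the pan are under the riser.
- pan_end (a point): Free end of the dustpan's handle, 162.5 behind the pan's origin, 30 above its underside.
- pan_lip (a point): Middle of the dustpan's front lip at its underside, 62.5 ahead of the pan's origin. At the start the offcuts lie in the rear part of the pan; the 40 mm next to the lip are free.
- riser: Low display riser, fixed: plank 180 (x) by 320 (y), underside 62 and top 80 above the table, on two feet 18 thick at y = +140 and -140; a stack of blank boards on it reaches 170 high. Origin: centre of its footprint. Its front edge, from which the pan sticks out, is at x = +90; the pan's lip points away from it, along +x.
- bin: Table-top waste bin, fixed: steel body 170 x 170, walls 4 thick, black hood. Origin: centre of its footprint; front faces -x, z up. Front wall 110 high; from its top edge (x = -85) the hood's face slopes back and up at 60 degrees from level to x = -20 at 222.6 high; flat top from there to the back (x = +85). Inside floor at 4.
- mouth: The opening in the sloping face of the bin's hood. Origin: centre of the opening, 53.5 ahead of the bin's origin (bin x = -53.5) and 164.6 above the table; x points up the slope, y level across, z outward square to the face (up and forward). Opening 90 along x (-45 to +45), 120 across y; hood 4 thick.
- flap_edge (a point): Middle of the flap's free lower edge.
- flap (a joint): Spring flap that closes the opening: 86 x 116 x 3 steel, hinged along the opening's upper edge (mouth x = +43.5) and swinging inward. 0 = shut, grows as its lower edge is pushed in, stop at 1.4 rad. A light spring (under 2 N at the free edge) shuts it by itself.
- plug: Offcut: round hole-saw plug 34 in diameter, 18 thick, lying in the pan. Origin: centre of its underside.
- block: Offcut: block 24 x 38 x 18 high, lying in the pan. Origin: centre of its underside.
- strip: Offcut: short strip 32 x 19 x 18 high, lying in the pan. Origin: centre of its underside.
- mug: Bystander: white mug, 76 across, 90 high. Origin: centre of its foot.
- bottle: Bystander: small amber bottle, 48 across, 130 high. Origin: centre of its foot.
- pendant: Bystander: small blank board lying flat, 90 x 60 x 12 with a 25 long tab at +x. Origin: centre of the underside of its broad part.

How it is judged:
By the outcome, as a careful person would: the job done as asked, in the order asked, and still so for the second after the job is handed in, with the robot touching nothing.
It also fails if it takes over 72 s, if anything falls off the work surface, if the arm or the gripper's body presses on something with over 40 N, if the wrist force passes 120 N, or if a joint passes its speed limit or range.

ROBOT

A 6-joint arm with a two-finger parallel gripper is mounted at the origin on the work surface. World frame = base frame: x ahead of the robot, y to its left, z up, the work surface at z = 0. Lengths are in m, angles in degrees, forces in N, time in s.
With the tool pointing down it reaches from about 0.35 to 0.875 m from the base axis. Payload 4.2 kg.
Tool frame: the origin (TCP) lies on the centre line of the jaws, within the pads' length; the fingertips stand 22 mm ahead of it and the grasp point (between the pads) lies 3 mm ahead of it (r.tcp_to_tips is the distance from the TCP to the fingertips, in m); z points along the fingers, y is the line along which they close (so a half turn about z gives the same grasp; the last joint's range is limited). The gripper opens to 87 mm and grips with 3 to 60 N. Pads are 19 mm wide; open, the fingers measure 117 mm over their backs; the gripper's body (75 mm by 190 mm) begins 51 mm behind the grasp point.
Start: joints at [91.421, 22.042, 0.453, 0, -68.411, -14.817], TCP at [0.145, 0.608, 0.212] pointing down, gripper open.
Joint ranges: [-179.83, 179.83], [-69.29, 118.12], [-61.27, 80.66], [-181.25, 117.63], [-171.15, -9.14], [-177.46, 177.46]. Speed limits (degrees/s): [159.86, 159.86, 180, 180, 180, 180].

INTERFACE

Orientations are given as a 3x3 rotation matrix whose columns are the frame's x, y, z axes.
In Python, from station import r gives the robot as it stands.
- The arm moves only by the tool apply_moves, never from a script. Its argument "plan" is a list of rows, each an object with "grip": the opening, from 0 (shut) to 1 (fully open); "offset": the shift along the tool's x, y, z in cm, a list of three; "spin": the turn about the tool's z in rad. A call has 1 to 5 rows; each row is the pose to reach, as a shift and turn from the pose commanded when the call began, along the tool's axes at that moment; what a row does not reach only later rows make up. A row lasts 1/10 s, in which the tool goes at most 50 mm and 8.59 degrees, less where a joint would pass 70% of its speed; a pose out of reach is approached as far as the arm can. A call with a gripper value outside its range is refused whole. The fingers move at their own pace and stop on an object; the grip force is fixed at half the most. Time passes only in rows, so rows that repeat a pose let the fingers close. It gives the time, the measured TCP pose, the force, the opening and the grip force at its end, in the units of the state.
- r.sense(): the state, without advancing time (a new reading comes with each control period).
- r.capture(name): name is "scene" or "top" or "wrist"; returns a dict with "img" (420x560x3 uint8, blue, green, red), "depth" (420x560 float32, m along the optical axis (not along the pixel's ray), 0 where there is no reading), "mtx" (3x3 intrinsics, pixels), "dist_coeffs" ([k1, k2, p1, p2, k3] as OpenCV has them; the pictures are not rectified), "R" (3x3) and "t" (3): a world point X has camera coordinates R X + t. Camera axes: x right, y down, z forward; pixel columns grow to the right and rows downward; lengths in m; the calibration is good to about 2 mm. A picture is of the moment at which its call begins.
- r.finish_job(): hands the job in; it is judged then, once.
The state is a dict: "time_s": time; "joints": joint angles; "joint_velocities": joint speeds; "effort": joint torques, N m; "tcp_pos": TCP position; "ee_rot": TCP orientation; "wrist_force": force on the tool from outside, world axes, zero at the start; "moment": the same for the moment, N m; "gripper_width": opening from 0.0 (shut) to 1.0 (fully open); "gripper_force": force on a finger pad.
Only numpy, scipy, OpenCV 4.12 (cv2) and the standard library are available. Lean on these libraries where they do the work, as an engineer would, in place of code of your own. Each camera call takes 0.05 s, during which the arm holds its last target. There are 200 camera calls.

## Working session

There is one attempt and no reset: what is moved stays moved. The work goes in short steps, Python scripts to look and compute and a tool call to move; the robot and the scene stay as the last step left them, time stands still between calls to the robot, and variables do not carry over. Pictures are saved under pics/ and viewed, at most 10 in all, crops included, and the job is handed in when it is done.

Besides the shell and the picture viewer there is one more tool, called after "Call:" by a JSON object that holds its "name" and its "arguments". apply_moves: Moves the arm, as the interface text tells. Its arguments: {"type":"object","properties":{"plan":{"type":"array"}},"required":["plan"]}

```bash
ls; mkdir -p pics; cat > h.py <<'E'
import numpy as np, cv2
from station import r
E
python3 - <<'E'
from h import *
import pickle
c={n:r.capture(n) for n in("scene","top")}
pickle.dump(c,open("c0.pkl","wb"))
for n in c:
    cv2.imwrite(f"pics/{n}0.png",c[n]["img"]); print(n,c[n]["R"],c[n]["t"],c[n]["mtx"],c[n]["dist_coeffs"])
s=r.sense();print(s)
E
```

```text
pics
scene [[-0.64707056  0.76239438 -0.00738173]
 [ 0.64169698  0.53935097 -0.54527563]
 [-0.41173373 -0.35756864 -0.83822431]] [ 0.41412695 -0.30317527  1.40259553] [[450.54697139   0.         279.74681089]
 [  0.         450.54697139 206.01825847]
 [  0.           0.           1.        ]] [-0.10305923  0.          0.          0.          0.        ]
top [[ 0.02428629 -0.99969906  0.0034585 ]
 [-0.97108841 -0.02441277 -0.23746855]
 [ 0.23748152  0.00240872 -0.97138907]] [-0.02795253  0.64916272  1.00304457] [[403.94443127   0.         276.06408871]
 [  0.         403.94443127 213.01772746]
 [  0.           0.           1.        ]] [0.01925124 0.         0.         0.         0.        ]
{'time_s': 0.1, 'joints': array([ 9.14203846e+01,  2.20861596e+01,  3.90844319e-01, -2.37423169e-02,
       -6.84128876e+01, -1.48187902e+01]), 'joint_velocities': array([-0.06179915, -0.06834647,  0.13680942,  0.02298119,  0.03093768,
        0.01960145]), 'effort': array([-5.00618880e-04, -3.91692460e+01,  1.87932694e+01,  4.23179135e+00,
        1.34766535e-02, -7.44695194e-05]), 'tcp_pos': array([0.14466439, 0.60747323, 0.21119727]), 'ee_rot': array([[ 9.72746922e-01, -2.31869167e-01, -3.38387131e-04],
       [-2.31869388e-01, -9.72745078e-01, -1.89743789e-03],
       [ 1.10792926e-04,  1.92418848e-03, -9.99998143e-01]]), 'wrist_force': array([-0.10759855,  0.4195848 , -0.77625678]), 'moment': array([ 0.02375502,  0.0131815 , -0.00845629]), 'gripper_force': 0.0, 'gripper_width': 0.9985238610407355}
```

View pics/scene0.png

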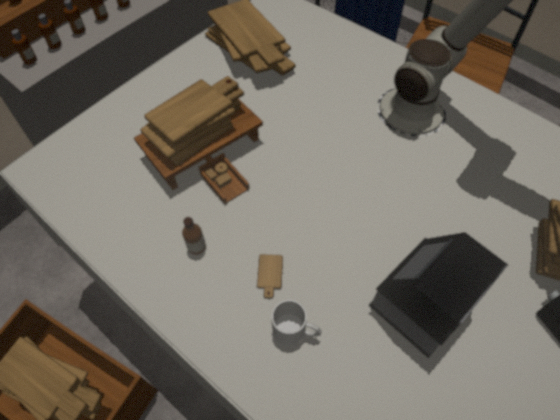

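View pics/top0.png

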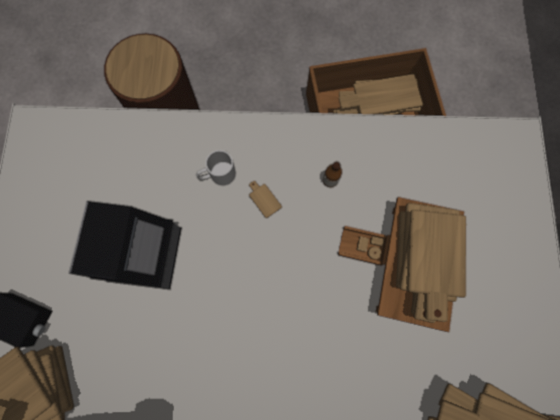

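The scene view shows the riser at (200,130) with the pan sticking out at (225,178), the bottle at (193,237), the board at (270,272), the mug at (290,320) and the bin at (438,290). In the top view the pan is at (362,246), with its lip at the left pointing to the bin at (125,245). The bin's flap is at (145,248). Next I'll make enlarged crops and set up ray helpers.

```bash
cat > h.py <<'E'
import numpy as np, cv2, pickle
from station import r
def ray(c,uv):
    n=cv2.undistortPoints(np.array([[uv]],float),c["mtx"],c["dist_coeffs"])[0,0]
    return -c["R"].T@c["t"], c["R"].T@np.array([n[0],n[1],1])
def onplane(c,uv,z):
    o,d=ray(c,uv); return o+d*(z-o[2])/d[2]
def bydepth(c,uv):
    o,d=ray(c,uv); return o+d*float(c["depth"][int(round(uv[1])),int(round(uv[0]))])
def tri(c1,u1,c2,u2):
    (o1,d1),(o2,d2)=ray(c1,u1),ray(c2,u2)
    s=np.linalg.lstsq(np.c_[d1,-d2],o2-o1,rcond=None)[0]
    p,q=o1+s[0]*d1,o2+s[1]*d2
    return (p+q)/2,np.linalg.norm(p-q)
def proj(c,X):
    return cv2.projectPoints(np.array(X,float).reshape(-1,3),cv2.Rodrigues(c["R"])[0],c["t"].reshape(3,1),c["mtx"],c["dist_coeffs"])[0].reshape(-1,2)
def crop(c,x,y,w,h,k,gain=2.):
    return np.clip(cv2.resize(c["img"][y:y+h,x:x+w],None,fx=k,fy=k,interpolation=cv2.INTER_CUBIC)*gain,0,255).astype(np.uint8)
E
python3 - <<'E'
from h import *
c=pickle.load(open("c0.pkl","rb"))
A=np.hstack([crop(c["top"],330,220,66,50,6),crop(c["scene"],190,145,66,50,6)])
B=np.hstack([crop(c["top"],65,195,132,100,3),crop(c["scene"],365,225,148,100,3)[:,:396]])
cv2.imwrite("pics/crop.png",np.vstack([A,B]))
for n,uv in dict(pan_lip=(345,243),bincentre=(100,243),flap=(145,248),bottle=(333,172),mug=(219,167),pend=(265,200),riserfl=(398,201),riserfr=(381,318)).items(): print(n,bydepth(c["top"],uv).round(3))
E
```

```text
pan_lip [ 0.586 -0.208  0.004]
bincentre [0.535 0.384 0.22 ]
flap [0.534 0.3   0.166]
bottle [ 0.761 -0.162  0.101]
mug [0.804 0.16  0.   ]
pend [0.703 0.021 0.014]
riserfl [ 0.691 -0.34   0.078]
riserfr [ 0.384 -0.302  0.002]
```

View pics/crop.png

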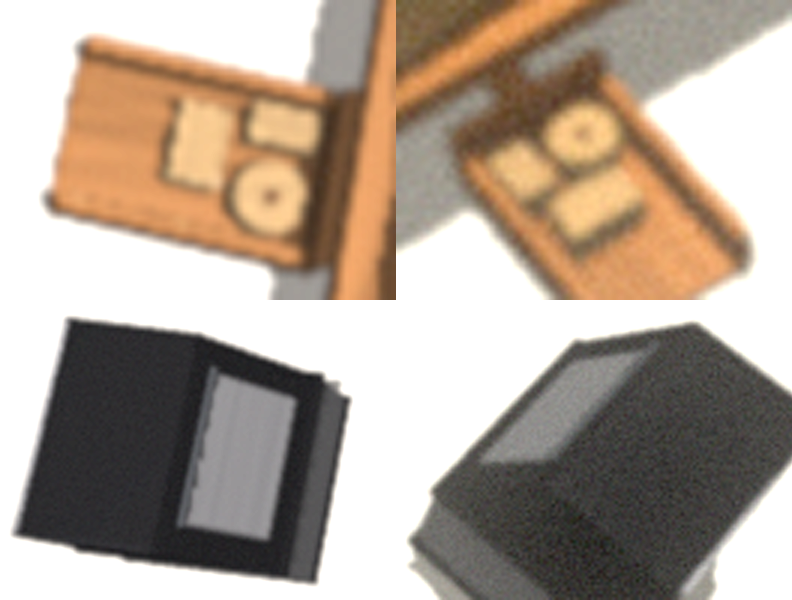

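The crop gives these pixel positions. In the top view the pan's lip corners at wall top are at (344.2,227) and (338.3,254.2). In the scene view its right wall corner is at (248.7,185). The bin's hood top corners are at (87.7,201), (71,272.7), (131,206.7) and (116.7,276.7).

```bash
python3 - <<'E'
from h import *
c=pickle.load(open("c0.pkl","rb")); T,S=c["top"],c["scene"]
print("lip corner tri",tri(T,(338.3,254.2),S,(248.7,185)))
ang=lambda v:np.degrees(np.arctan2(v[1],v[0])).round(2)
a,b=onplane(T,(344.2,227),.028),onplane(T,(338.3,254.2),.028)
print("lipL,lipR",a,b,np.linalg.norm(a-b),"across",ang(b-a)+90)
e=onplane(T,(385,235.8),.028);f=onplane(T,(380.5,264.3),.028)
print("wall yaw",ang(a-e),ang(b-f))
P=[onplane(T,u,.2226) for u in[(87.7,201),(71,272.7),(131,206.7),(116.7,276.7)]]
for p in P:print(p.round(4))
print("len",[np.linalg.norm(P[i]-P[j]).round(4) for i,j in[(0,1),(2,3),(0,2),(1,3)]],ang(P[1]-P[0])+90,ang(P[3]-P[2])+90,ang(P[0]-P[2]),ang(P[1]-P[3]))
# tri of hood top corners: scene crop near-front top corner
# depth fit of hood top: mask
h=np.zeros((420,560,3))
for y in range(190,300):
  for x in range(60,190): h[y,x]=bydepth(T,(x,y))
m=(abs(h[...,2]-.2226)<.006)
pts=h[m][:,:2].astype(np.float32); print("hood top rect",m.sum(),np.median(h[m][:,2]),cv2.minAreaRect(pts))
g=T["img"].astype(int).sum(2)
fl=(h[...,2]>.12)&(h[...,2]<.21)&(g>150)
lab,n=cv2.connectedComponents(fl.astype(np.uint8)); 
L,k,st,ce=cv2.connectedComponentsWithStats(fl.astype(np.uint8)); i=1+st[1:,4].argmax(); q=h[L==i]
print("flap centroid",q.mean(0),st[i], g[m].mean())
E
```

```text
lip corner tri (array([ 0.55190527, -0.1865034 ,  0.01453249]), np.float64(0.0009894587783689354))
lipL,lipR [ 0.62667772 -0.20221201  0.028     ] [ 0.55024412 -0.18484941  0.028     ] 0.07838082754924594 across 257.2
wall yaw 78.91 77.82
[0.632  0.4238 0.2226]
[0.467  0.4381 0.2226]
[0.621  0.323  0.2226]
[0.4605 0.3368 0.2226]
len [np.float64(0.1656), np.float64(0.1611), np.float64(0.1015), np.float64(0.1016)] 265.05 265.09000000000003 83.75 86.3
hood top rect 3657 0.22196138332236048 ((0.5451353788375854, 0.38141709566116333), (0.11286049336194992, 0.17265385389328003), 83.9123764038086)
flap centroid [[[nan nan nan]
  [nan nan nan]
  [nan nan nan]
  ...
  [nan nan nan]
  [nan nan nan]
  [nan nan nan]]

 [[nan nan nan]
  [nan nan nan]
  [nan nan nan]
  ...
  [nan nan nan]
  [nan nan nan]
  [nan nan nan]]

 [[nan nan nan]
  [nan nan nan]
  [nan nan nan]
  ...
  [nan nan nan]
  [nan nan nan]
  [nan nan nan]]

 ...

 [[nan nan nan]
  [nan nan nan]
  [nan nan nan]
  ...
  [nan nan nan]
  [nan nan nan]
  [nan nan nan]]

 [[nan nan nan]
  [nan nan nan]
  [nan nan nan]
  ...
  [nan nan nan]
  [nan nan nan]
  [nan nan nan]]

 [[nan nan nan]
  [nan nan nan]
  [nan nan nan]
  ...
  [nan nan nan]
  [nan nan nan]
  [nan nan nan]]] [ 127  220   36   55 1356] 81.43204812687996<stdin>:23: RuntimeWarning: Mean of empty slice.
  ret = um.true_divide(
```

Call:
{"name": "apply_moves", "arguments": {"plan": [{"grip":1,"offset":[3.1,3.7,0],"spin":0},{"grip":1,"offset":[6.2,7.4,0],"spin":0},{"grip":1,"offset":[9.3,11.1,0],"spin":0},{"grip":1,"offset":[12.4,14.8,0],"spin":0},{"grip":1,"offset":[15.5,18.5,0],"spin":0}]}}

```text
time_s: 0.6
tcp_pos: [0.2531, 0.3899, 0.2118]
ee_rot: [[0.973, -0.231, -0.0], [-0.231, -0.973, -0.001], [-0.0, 0.001, -1.0]]
wrist_force: [1.2, 0.8, 0.6]
gripper_width: 1.001
gripper_force: 0.0
```

Call:
{"name": "apply_moves", "arguments": {"plan": [{"grip":1,"offset":[3.1,3.7,0],"spin":0.14},{"grip":1,"offset":[6.2,7.4,0],"spin":0.28},{"grip":1,"offset":[9.3,11.1,0],"spin":0.42},{"grip":1,"offset":[12.4,14.8,0],"spin":0.56},{"grip":1,"offset":[15.5,18.5,0],"spin":0.7}]}}

```text
time_s: 1.1
tcp_pos: [0.3608, 0.1743, 0.2122]
ee_rot: [[0.591, -0.807, 0.0], [-0.807, -0.591, 0.0], [-0.0, -0.0, -1.0]]
wrist_force: [1.5, -0.1, 0.4]
gripper_width: 1.0
gripper_force: 0.0
```

```bash
cat >> h.py <<'E'
def go(x,y,z,alpha):
    """offset (cm, tool axes) and spin (rad) from the present pose to a target TCP; alpha = world angle of tool x"""
    s=r.sense(); R=s["ee_rot"]; a=np.degrees(np.arctan2(R[1,0],R[0,0]))
    o=R.T@(np.array([x,y,z])-s["tcp_pos"])*100
    print("t",round(s["time_s"],2),"tcp",s["tcp_pos"].round(4),"a",a.round(1),"offset",o.round(2),"spin",np.radians((a-alpha+180)%360-180).round(3),"F",s["wrist_force"].round(1),"w",round(s["gripper_width"],3),"gf",round(s["gripper_force"],1))
E
python3 -c "
from h import *
go(.548,-.2,.2,-102)"
```

```text
t 1.1 tcp [0.3608 0.1743 0.2122] a -53.8 offset [41.26  7.    1.21] spin 0.841 F [ 1.5 -0.1  0.4] w 1.0 gf 0.0
```

Call:
{"name": "apply_moves", "arguments": {"plan": [{"grip":1,"offset":[4.8,0.8,0],"spin":0.14},{"grip":1,"offset":[9.6,1.6,0],"spin":0.28},{"grip":1,"offset":[14.4,2.4,0],"spin":0.42},{"grip":1,"offset":[19.2,3.3,0],"spin":0.56},{"grip":1,"offset":[24,4.1,0],"spin":0.7}]}}

```text
time_s: 1.6
tcp_pos: [0.4706, -0.0432, 0.212]
ee_rot: [[-0.069, -0.998, -0.0], [-0.998, 0.069, 0.0], [-0.0, 0.0, -1.0]]
wrist_force: [0.3, 1.1, -0.1]
gripper_width: 1.002
gripper_force: 0.0
```

```bash
python3 -c "
from h import *
go(.548,-.2,.2,-102)
c=r.capture('wrist'); print(c['R'],c['t'])
pickle.dump(c,open('w1.pkl','wb'))
go(.548,-.2,.2,-102)"
```

```text
t 1.6 tcp [ 0.4706 -0.0432  0.212 ] a -94.0 offset [15.11 -8.8   1.2 ] spin 0.14 F [ 0.3  1.1 -0.1] w 1.002 gf 0.0
[[-9.97664633e-01  6.83014433e-02 -4.38547759e-04]
 [ 6.62186632e-02  9.68776029e-01  2.38931148e-01]
 [ 1.67441968e-02  2.38344116e-01 -9.71036412e-01]] [ 0.47300023 -0.01801991  0.3923749 ]
t 1.65 tcp [ 0.4731 -0.0481  0.2117] a -94.5 offset [14.55 -8.67  1.21] spin 0.13 F [ 5.6 -2.2  2. ] w 1.002 gf 0.0
```

Call:
{"name": "apply_moves", "arguments": {"plan": [{"grip":1,"offset":[4.0,-2.6,0],"spin":0.04},{"grip":1,"offset":[8.0,-5.2,0],"spin":0.08},{"grip":0.6,"offset":[11.5,-8.0,0],"spin":0.12},{"grip":0.6,"offset":[11.5,-8.0,0],"spin":0.12},{"grip":0.6,"offset":[11.5,-8.0,0],"spin":0.12}]}}

```text
time_s: 2.15
tcp_pos: [0.5426, -0.1616, 0.2108]
ee_rot: [[-0.184, -0.983, -0.003], [-0.983, 0.184, 0.001], [-0.0, 0.003, -1.0]]
wrist_force: [-0.0, 0.6, -0.7]
gripper_width: 0.805
gripper_force: 0.0
```

```bash
python3 -c "
from h import *
go(.548,-.2,.2,-102)
c=r.capture('wrist')
pickle.dump(c,open('w2.pkl','wb'))
a=pickle.load(open('w1.pkl','rb'))
cv2.imwrite('pics/w.png',np.hstack([cv2.resize(np.clip(k['img']*1.7,0,255).astype(np.uint8),(400,300)) for k in (a,c)]))
"
```

```text
t 2.15 tcp [ 0.5426 -0.1616  0.2108] a -100.6 offset [ 3.68 -1.24  1.08] spin 0.025 F [-0.   0.6 -0.7] w 0.805 gf 0.0
```

View pics/w.png

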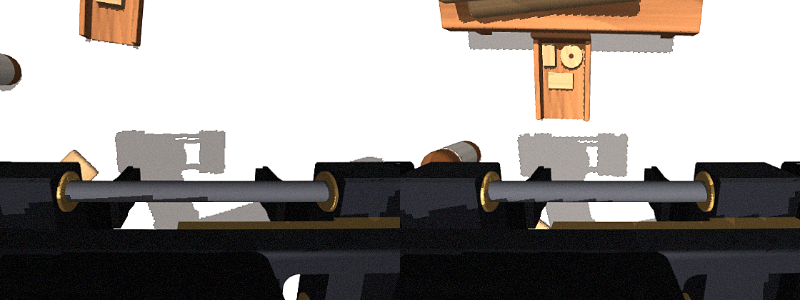

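```bash
python3 - <<'E'
from h import *
def pan(c,rows):
    hsv=cv2.cvtColor(c["img"],cv2.COLOR_BGR2HSV); m=(hsv[...,1]>80)&(hsv[...,2]>25)
    L,Rr=[],[]
    for v in rows:
        x=np.flatnonzero(m[v,100:340])+100
        if len(x): L.append((x[0]-.5,v)); Rr.append((x[-1]+.5,v))
    return L,Rr,m
c=pickle.load(open("w2.pkl","rb"))
L,Rr,m=pan(c,range(70,160,4))
PL=np.array([onplane(c,u,.028) for u in L]);PR=np.array([onplane(c,u,.028) for u in Rr])
for P in(PL,PR):
    k=np.polyfit(P[:,1],P[:,0],1);res=P[:,0]-np.polyval(k,P[:,1]);print("yaw",np.degrees(np.arctan2(1,k[0])),"x at y=-.21",np.polyval(k,-.21),"res",res.std())
cols=[np.flatnonzero(m[60:190,x]).max()+60.5 for x in range(195,262,4)]
print(cols)
lp=[onplane(c,(x,v),.028 if i in(0,16) else 0.0) for i,(x,v) in enumerate(zip(range(195,262,4),cols))]
print(np.array(lp).round(4))
for z in(.02,.028,.036): print(z,np.linalg.norm(onplane(c,L[5],z)-onplane(c,Rr[5],z)))
E
```

```text
yaw 78.12868112855799 x at y=-.21 0.6318069875799526 res 0.00029931629123878346
yaw 77.9071771546779 x at y=-.21 0.5462874083706517 res 0.0003472004479133412
[np.float64(167.5), np.float64(165.5), np.float64(165.5), np.float64(165.5), np.float64(165.5), np.float64(165.5), np.float64(165.5), np.float64(165.5), np.float64(165.5), np.float64(165.5), np.float64(166.5), np.float64(166.5), np.float64(166.5), np.float64(166.5), np.float64(166.5), np.float64(166.5), np.float64(169.5)]
[[ 0.628  -0.2012  0.028 ]
 [ 0.6303 -0.2007  0.    ]
 [ 0.6255 -0.1998  0.    ]
 [ 0.6208 -0.1989  0.    ]
 [ 0.616  -0.198   0.    ]
 [ 0.6112 -0.1971  0.    ]
 [ 0.6065 -0.1962  0.    ]
 [ 0.6017 -0.1953  0.    ]
 [ 0.597  -0.1944  0.    ]
 [ 0.5922 -0.1935  0.    ]
 [ 0.5877 -0.1915  0.    ]
 [ 0.583  -0.1906  0.    ]
 [ 0.5782 -0.1897  0.    ]
 [ 0.5735 -0.1888  0.    ]
 [ 0.5687 -0.1879  0.    ]
 [ 0.564  -0.187   0.    ]
 [ 0.5579 -0.1857  0.028 ]]
0.02 0.08475437735046329
0.028 0.08289339000850317
0.036 0.08103240266654281
```

Call:
{"name": "apply_moves", "arguments": {"plan": [{"grip":0.6,"offset":[3.5,-1.7,2],"spin":0.025},{"grip":0.6,"offset":[3.5,-1.7,6.5],"spin":0.025},{"grip":0.6,"offset":[3.5,-1.7,11],"spin":0.025},{"grip":0.6,"offset":[3.5,-1.7,14],"spin":0.025},{"grip":0.6,"offset":[3.5,-1.7,14],"spin":0.025}]}}

```text
time_s: 2.7
tcp_pos: [0.5492, -0.1965, 0.0681]
ee_rot: [[-0.206, -0.979, -0.01], [-0.979, 0.206, 0.002], [0.0, 0.01, -1.0]]
wrist_force: [-1.5, -0.6, 0.5]
gripper_width: 0.603
gripper_force: 0.0
```

```bash
python3 -c "
from h import *
go(.5527,-.1992,.034,-102)"
```

```text
t 2.7 tcp [ 0.5492 -0.1965  0.0681] a -101.9 offset [ 0.19 -0.43  3.4 ] spin 0.002 F [-1.5 -0.6  0.5] w 0.603 gf 0.0
```

Call:
{"name": "apply_moves", "arguments": {"plan": [{"grip":0.6,"offset":[0.2,-0.2,0],"spin":0},{"grip":0.6,"offset":[0.2,-0.2,1.7],"spin":0},{"grip":0.6,"offset":[0.2,-0.2,3.4],"spin":0},{"grip":0.6,"offset":[0.2,-0.2,3.4],"spin":0},{"grip":0.6,"offset":[0.2,-0.2,3.4],"spin":0}]}}

```text
time_s: 3.2
tcp_pos: [0.5565, -0.2008, 0.0405]
ee_rot: [[-0.205, -0.979, 0.004], [-0.979, 0.205, -0.001], [0.0, -0.004, -1.0]]
wrist_force: [-0.4, 0.3, 0.4]
gripper_width: 0.599
gripper_force: 0.0
```

Call:
{"name": "apply_moves", "arguments": {"plan": [{"grip":0,"offset":[0,0,0],"spin":0},{"grip":0,"offset":[0,0,0],"spin":0},{"grip":0,"offset":[0,0,0],"spin":0},{"grip":0,"offset":[0,0,0],"spin":0},{"grip":0,"offset":[0,0,0],"spin":0}]}}

```text
time_s: 3.7
tcp_pos: [0.5549, -0.2008, 0.0383]
ee_rot: [[-0.207, -0.978, 0.0], [-0.978, 0.207, -0.0], [-0.0, -0.0, -1.0]]
wrist_force: [-0.5, -0.4, -0.0]
gripper_width: 0.231
gripper_force: 0.0
```

```bash
python3 -c "
from h import *
go(.5527,-.1992,.034,-102)"
```

```text
t 3.7 tcp [ 0.5549 -0.2008  0.0383] a -101.9 offset [-0.11  0.25  0.43] spin 0.001 F [-0.5 -0.4 -0. ] w 0.231 gf 0.0
```

Call:
{"name": "apply_moves", "arguments": {"plan": [{"grip":0.24,"offset":[-0.1,0.2,0.4],"spin":0},{"grip":0.24,"offset":[-0.1,0.2,0.4],"spin":0},{"grip":0,"offset":[-0.1,0.2,0.4],"spin":0},{"grip":0,"offset":[-0.1,0.2,0.4],"spin":0},{"grip":0,"offset":[-0.1,0.2,0.4],"spin":0}]}}

```text
time_s: 4.2
tcp_pos: [0.5532, -0.1994, 0.0342]
ee_rot: [[-0.206, -0.978, 0.0], [-0.978, 0.206, -0.0], [0.0, -0.0, -1.0]]
wrist_force: [0.5, -0.1, -0.1]
gripper_width: 0.054
gripper_force: 0.0
```

Call:
{"name": "apply_moves", "arguments": {"plan": [{"grip":0,"offset":[0,0,0],"spin":0},{"grip":0,"offset":[0,0,0],"spin":0},{"grip":0,"offset":[0,0,0],"spin":0}]}}

```text
time_s: 4.5
tcp_pos: [0.5532, -0.1994, 0.0342]
ee_rot: [[-0.206, -0.978, 0.0], [-0.978, 0.206, -0.0], [0.0, -0.0, -1.0]]
wrist_force: [0.8, -0.3, -0.6]
gripper_width: 0.002
gripper_force: 0.0
```

```bash
python3 -c "
from h import *
s=r.capture('scene');t=r.capture('top')
A=crop(s,170,120,100,100,4,1.7);B=crop(t,310,200,100,100,4,1.7)
cv2.imwrite('pics/g1.png',np.hstack([A,B]))
pickle.dump((s,t),open('c1.pkl','wb'))
print(r.sense()['gripper_width'])
"
```

```text
0.0033157531447304783
```

View pics/g1.png

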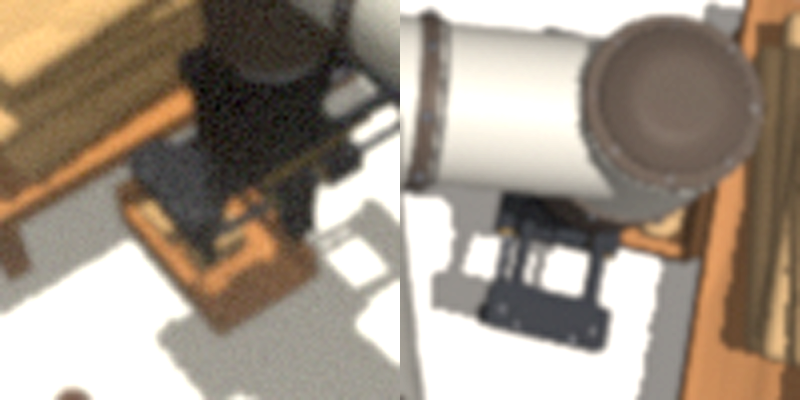

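The left half (scene) shows the jaws at the pan's right wall, with a finger over the pan near (215,240). The right half (top) shows the arm hiding the pan. I'll project the expected points to see where the fingers are relative to the wall.

```bash
python3 - <<'E'
from h import *
s,t=pickle.load(open('c1.pkl','rb'))
y=np.radians(78); R=np.array([[np.cos(y),-np.sin(y),0],[np.sin(y),np.cos(y),0],[0,0,1]])
lip=np.array([.5927,-.193,0]); P=lambda x,yy,z:lip+R@np.array([x-62.5,yy,z])/1000
pts=[P(62.5,42,28),P(62.5,34,28),P(62.5,-34,28),P(62.5,-42,28),P(-50,42,28),P(-50,-42,28),P(62.5,42,0),P(62.5,-42,0)]
tip=[(.5532,-.1994,z) for z in(.012,.034,.08)]
k=8
A=crop(s,200,140,70,70,k,1.7)
for q,col in((pts,(255,0,0)),(tip,(0,0,255))):
    for u in proj(s,q): cv2.circle(A,tuple(int(v) for v in ((u-[200,140]+.5)*k)),3,col,-1)
cv2.imwrite('pics/g2.png',A)
print(P(48,38,20))
E
```

```text
[ 0.55251567 -0.1992825   0.02      ]
```

View pics/g2.png

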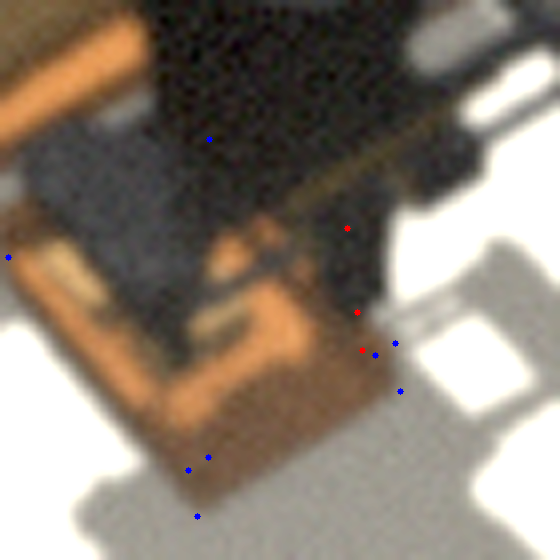

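Predicted pan corners (blue) fall on the pan's corners and the jaws' line (red) falls on the right wall at (360,330). The jaws still read shut, so I'll look with the wrist camera.

```bash
python3 - <<'E'
from h import *
print(r.tcp_to_tips, r.sense()["gripper_width"], r.sense()["gripper_force"],r.sense()["tcp_pos"])
c=r.capture('wrist');pickle.dump(c,open('w3.pkl','wb'))
y=np.radians(78); R=np.array([[np.cos(y),-np.sin(y),0],[np.sin(y),np.cos(y),0],[0,0,1]])
lip=np.array([.5927,-.193,0]); P=lambda x,yy,z:lip+R@np.array([x-62.5,yy,z])/1000
pts=[P(62.5,42,28),P(62.5,34,28),P(62.5,-34,28),P(62.5,-42,28),P(0,42,28),P(0,-42,28)]
A=np.clip(c["img"]*1.7,0,255).astype(np.uint8)
tip=[(.5532,-.1994,z) for z in(.012,.034,.06)]
for q,col in((pts,(255,0,0)),(tip,(0,0,255))):
    for u in proj(c,q): print(u.round()); cv2.circle(A,tuple(int(v) for v in u),3,col,-1)
cv2.imwrite('pics/w3.png',A)
E
```

```text
0.022 0.0033157531447304783 0.0 [ 0.55315327 -0.19937854  0.03417791]
[285. 264.]
[271. 264.]
[160. 263.]
[147. 263.]
[286. 160.]
[137. 160.]
[277. 233.]
[277. 245.]
[277. 263.]
```

View pics/w3.png

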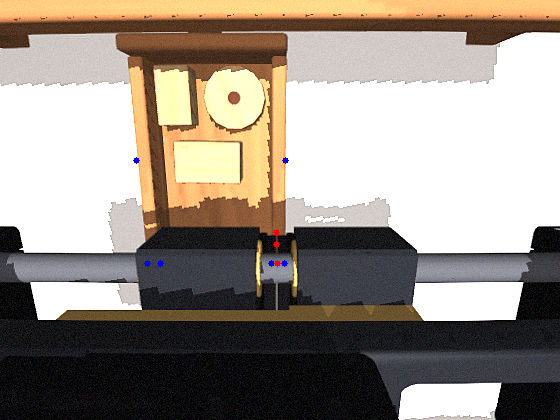

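The wrist view shows the jaws shut at (277,245), in line with the pan's right wall at (278,160). All three offcuts are visible and the back wall is at row 42. I'll make a small test pull and see whether the pan follows.

Call:
{"name": "apply_moves", "arguments": {"plan": [{"grip":0,"offset":[-0.7,0,0],"spin":0},{"grip":0,"offset":[-1.5,0,0],"spin":0},{"grip":0,"offset":[-1.5,0,0],"spin":0}]}}

```text
time_s: 4.95
tcp_pos: [0.5566, -0.1836, 0.0342]
ee_rot: [[-0.205, -0.979, 0.0], [-0.979, 0.205, 0.0], [-0.0, -0.0, -1.0]]
wrist_force: [-0.4, -0.3, -0.5]
gripper_width: 0.001
gripper_force: 0.0
```

```bash
python3 - <<'E'
from h import *
go(.5532,-.1994,.034,-102)
c=r.capture('wrist');pickle.dump(c,open('w4.pkl','wb'))
a=pickle.load(open('w3.pkl','rb'))
T=a["img"][140:190,165:255]
m=cv2.matchTemplate(c["img"][40:260,120:330],T,cv2.TM_CCOEFF_NORMED); _,v,_,l=cv2.minMaxLoc(m)
print("block moved in image from (165,140) to",l[0]+120,l[1]+40,v)
T=a["img"][32:60,115:290]
m=cv2.matchTemplate(c["img"][0:120,90:330],T,cv2.TM_CCOEFF_NORMED); _,v,_,l=cv2.minMaxLoc(m)
print("back wall from (115,32) to",l[0]+90,l[1],v)
E
```

```text
t 4.95 tcp [ 0.5566 -0.1836  0.0342] a -101.8 offset [1.61 0.01 0.02] spin 0.003 F [-0.4 -0.3 -0.5] w 0.001 gf 0.0
block moved in image from (165,140) to 164 112 0.7917559146881104
back wall from (115,32) to 116 0 0.7689186930656433
```

The pan did not follow. In the scene crop the finger ends near (366,308), which is about z 0.03, so the tips sit just above the wall rather than at 0.012. I'll raise, open, step back and descend further in small steps while watching the force.

Call:
{"name": "apply_moves", "arguments": {"plan": [{"grip":0,"offset":[0,0,-2],"spin":0},{"grip":0.6,"offset":[0.9,0,-2],"spin":0},{"grip":0.6,"offset":[1.8,0,-2],"spin":0},{"grip":0.6,"offset":[1.8,0,-2],"spin":0},{"grip":0.6,"offset":[1.8,0,-2],"spin":0}]}}

```text
time_s: 5.5
tcp_pos: [0.5518, -0.2028, 0.0534]
ee_rot: [[-0.208, -0.978, -0.001], [-0.978, 0.208, 0.0], [-0.0, 0.001, -1.0]]
wrist_force: [0.4, -0.1, 0.2]
gripper_width: 0.284
gripper_force: 0.0
```

Call:
{"name": "apply_moves", "arguments": {"plan": [{"grip":0.6,"offset":[0,0,0],"spin":0},{"grip":0.6,"offset":[0,0,0],"spin":0},{"grip":0.6,"offset":[0,0,1],"spin":0},{"grip":0.6,"offset":[0,0,2],"spin":0},{"grip":0.6,"offset":[0,0,2],"spin":0}]}}

```text
time_s: 6.0
tcp_pos: [0.5509, -0.2019, 0.0319]
ee_rot: [[-0.207, -0.978, -0.004], [-0.978, 0.207, 0.001], [0.0, 0.004, -1.0]]
wrist_force: [-0.0, -0.6, -0.3]
gripper_width: 0.591
gripper_force: 0.0
```

Call:
{"name": "apply_moves", "arguments": {"plan": [{"grip":0.6,"offset":[0,0,0.3],"spin":0},{"grip":0.6,"offset":[0,0,0.3],"spin":0},{"grip":0.6,"offset":[0,0,0.3],"spin":0}]}}

```text
time_s: 6.3
tcp_pos: [0.5527, -0.2023, 0.0312]
ee_rot: [[-0.206, -0.978, 0.0], [-0.978, 0.206, -0.0], [0.0, -0.0, -1.0]]
wrist_force: [-0.1, -0.3, 0.1]
gripper_width: 0.598
gripper_force: 0.0
```

```bash
python3 - <<'E'
from h import *
go(.5527,-.1992,.034,-102)
s=r.capture('scene')
A=crop(s,200,140,70,70,8,2.5)
w=cv2.resize(np.clip(r.capture('wrist')["img"]*1.7,0,255).astype(np.uint8)[130:280,130:330],None,fx=1.15,fy=1.15)
A[:w.shape[0],:w.shape[1]]=w
cv2.imwrite('pics/g3.png',A)
E
```

```text
t 6.3 tcp [ 0.5527 -0.2023  0.0312] a -101.9 offset [-0.31  0.07 -0.28] spin 0.002 F [-0.1 -0.3  0.1] w 0.598 gf 0.0
```

View pics/g3.png

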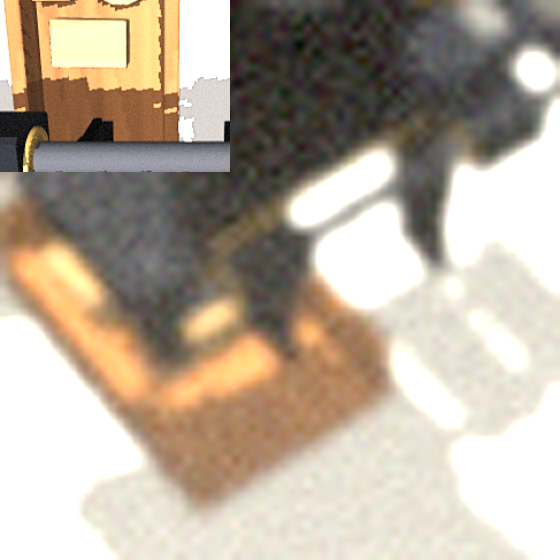

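The outer fingertip is at crop (437,265) and the inner one at (292,355), with the wall between them. I'll compute the tips' heights from these pixels.

```bash
python3 - <<'E'
from h import *
s=pickle.load(open('c1.pkl','rb'))[0]
t=r.sense(); tx=t["ee_rot"][:,0]; ty=t["ee_rot"][:,1]
for q in((437,265),(292,355),(385,345)):
    u=(200+q[0]/8-.5,140+q[1]/8-.5)
    for z in(0,.012,.02,.03,.04):
        p=onplane(s,u,z)-t["tcp_pos"]; print(q,z,"along x",(p@tx*1000).round(1),"y",(p@ty*1000).round(1))
E
```

```text
(437, 265) 0 along x 18.9 y 46.9
(437, 265) 0.012 along x 11.1 y 42.0
(437, 265) 0.02 along x 5.9 y 38.8
(437, 265) 0.03 along x -0.6 y 34.7
(437, 265) 0.04 along x -7.1 y 30.7
(292, 355) 0 along x 18.3 y -15.8
(292, 355) 0.012 along x 10.5 y -19.9
(292, 355) 0.02 along x 5.3 y -22.7
(292, 355) 0.03 along x -1.2 y -26.1
(292, 355) 0.04 along x -7.7 y -29.5
(385, 345) 0 along x 1.8 y 12.2
(385, 345) 0.012 along x -5.8 y 7.7
(385, 345) 0.02 along x -10.9 y 4.7
(385, 345) 0.03 along x -17.2 y 1.0
(385, 345) 0.04 along x -23.5 y -2.7
```

The tips really are at about z 0.029, some 20 mm higher than the text says. I'll lower by steps, watching the force.

Call:
{"name": "apply_moves", "arguments": {"plan": [{"grip":0.6,"offset":[0,0,0.4],"spin":0},{"grip":0.6,"offset":[0,0,0.8],"spin":0},{"grip":0.6,"offset":[0,0,0.8],"spin":0},{"grip":0.6,"offset":[0,0,0.8],"spin":0}]}}

```text
time_s: 6.8
tcp_pos: [0.5524, -0.2023, 0.0229]
ee_rot: [[-0.206, -0.978, -0.001], [-0.978, 0.206, -0.0], [0.0, 0.001, -1.0]]
wrist_force: [-1.0, -0.2, -0.2]
gripper_width: 0.603
gripper_force: 0.0
```

Call:
{"name": "apply_moves", "arguments": {"plan": [{"grip":0.6,"offset":[0,0,0.3],"spin":0},{"grip":0.6,"offset":[0,0,0.6],"spin":0},{"grip":0.6,"offset":[0,0,0.6],"spin":0},{"grip":0.6,"offset":[0,0,0.6],"spin":0}]}}

```text
time_s: 7.2
tcp_pos: [0.5525, -0.2023, 0.017]
ee_rot: [[-0.206, -0.978, -0.0], [-0.978, 0.206, -0.0], [0.0, 0.0, -1.0]]
wrist_force: [0.6, 0.6, 0.5]
gripper_width: 0.598
gripper_force: 0.0
```

Call:
{"name": "apply_moves", "arguments": {"plan": [{"grip":0,"offset":[0,0,0],"spin":0},{"grip":0,"offset":[0,0,0],"spin":0},{"grip":0,"offset":[0,0,0],"spin":0},{"grip":0,"offset":[0,0,0],"spin":0},{"grip":0,"offset":[0,0,0],"spin":0}]}}

```text
time_s: 7.7
tcp_pos: [0.5525, -0.2023, 0.0172]
ee_rot: [[-0.207, -0.978, 0.0], [-0.978, 0.207, -0.0], [-0.0, -0.0, -1.0]]
wrist_force: [0.8, 0.5, 0.3]
gripper_width: 0.235
gripper_force: 0.0
```

Call:
{"name": "apply_moves", "arguments": {"plan": [{"grip":0,"offset":[0,0,0],"spin":0},{"grip":0,"offset":[0,0,0],"spin":0},{"grip":0,"offset":[0,0,0],"spin":0},{"grip":0,"offset":[0,0,0],"spin":0}]}}

```text
time_s: 8.1
tcp_pos: [0.5531, -0.2025, 0.0181]
ee_rot: [[-0.206, -0.979, 0.001], [-0.979, 0.206, -0.0], [0.0, -0.001, -1.0]]
wrist_force: [-1.1, 0.4, 5.6]
gripper_width: 0.009
gripper_force: 2.7
```

Call:
{"name": "apply_moves", "arguments": {"plan": [{"grip":0,"offset":[0,0,0],"spin":0},{"grip":0,"offset":[0,0,0],"spin":0}]}}

```text
time_s: 8.3
tcp_pos: [0.5531, -0.2025, 0.018]
ee_rot: [[-0.206, -0.979, 0.001], [-0.979, 0.206, -0.0], [0.0, -0.001, -1.0]]
wrist_force: [-1.3, 0.9, 5.2]
gripper_width: 0.001
gripper_force: 2.7
```

```bash
python3 - <<'E'
from h import *
s=r.sense(); print(s["gripper_width"],s["gripper_force"],s["wrist_force"],s["moment"],s["tcp_pos"],s["joints"])
c={n:r.capture(n) for n in("scene","top","wrist")};pickle.dump(c,open('c5.pkl','wb'))
# depth of things round the jaws seen from scene: points near the tip, in tool axes (mm)
S=c["scene"]; R=s["ee_rot"]
for v in range(160,196,2):
    row=[]
    for u in range(224,264,2):
        p=R.T@(bydepth(S,(u,v))-s["tcp_pos"])*1000; w=bydepth(S,(u,v))[2]*1000
        row.append("%4d/%-4d"%(p[1],w))
    print(v,"".join(row))
E
```

```text
0.0014220283737642009 2.7043497562408447 [-1.26055694  0.93333473  5.18847676] [0.20381195 0.21012551 0.01392425] [ 0.5531065  -0.20246835  0.01802334] [-4.35189048e+00  3.02412798e+01 -1.78273838e+01  3.08690007e-02
 -4.18517202e+01 -7.56543615e+00]
160  -52/158  -52/169  -49/170  -43/166  -37/160  -30/152  -26/151  -22/150  -17/149  -13/147   -6/139   -3/141    3/134   11/126   17/121   20/123   26/119   29/120   35/115   41/111 
162  -51/145  -52/160  -50/164  -44/160  -39/156  -33/149  -29/150  -24/146  -18/140  -14/141   -8/136   -1/127    5/121    9/121   13/120   17/121   20/124   26/119   82/0     87/0   
164  -52/140  -52/149  -49/153  -45/152  -41/152  -36/148  -30/144  -24/138 -364/1013 -15/134   -7/125    3/108    2/118    5/122    9/122   13/122   18/119   24/115   78/0     81/2   
166  -56/141  -52/142  -51/147  -48/150  -41/143  -36/140  -32/140  -26/133  -19/125  -13/121  -10/122    3/99     0/118    3/118    7/117   11/117   18/110   24/105   74/0     80/-3  
168  -60/143  -56/142  -51/140  -49/144  -42/136  -36/131 -364/1013 -25/122  -21/122  -17/121  -13/122   -9/1
[... 1777 characters left out ...]
8    -33/2    -30/8    -23/0    -19/1    -17/6    -11/3     -8/6     -5/10     0/8      6/0     11/-1    15/0     20/0     25/-1    29/-2    32/1   
190  -54/4   -364/1013 -45/3    -41/5    -38/9    -34/7    -30/8    -25/6    -20/6    -15/4    -11/5     -6/3     -1/0      2/0      6/2     12/-3    15/0     19/3     23/2     28/2   
192  -58/4    -54/4    -49/3    -45/5    -41/5    -38/8    -31/2    -29/8    -22/0    -19/3    -14/3     -8/-3    -4/-1     0/0      3/0      8/0     11/2     16/0     20/0     24/0   
194  -61/3    -57/3    -54/7    -48/2    -44/3    -40/5    -36/6    -32/4    -26/0    -22/2    -15/-5   -13/0    -10/2     -4/0      0/-1     4/0      8/-1    12/0     17/-2    20/0
```

Depth shows the shut fingers ending at about z 0.03 on top of the wall, with 5 N upward on the wrist. The tips therefore stand about 10 mm above the reported TCP height. I'll open and go lower.

Call:
{"name": "apply_moves", "arguments": {"plan": [{"grip":0.5,"offset":[0,0,-0.8],"spin":0},{"grip":0.5,"offset":[0,0,-0.8],"spin":0},{"grip":0.5,"offset":[0,0,-0.8],"spin":0},{"grip":0.5,"offset":[0,0,-0.8],"spin":0},{"grip":0.5,"offset":[0,0,-0.8],"spin":0}]}}

```text
time_s: 8.95
tcp_pos: [0.5523, -0.2023, 0.0248]
ee_rot: [[-0.207, -0.978, -0.001], [-0.978, 0.207, 0.0], [0.0, 0.001, -1.0]]
wrist_force: [0.1, -0.3, -0.3]
gripper_width: 0.376
gripper_force: 0.0
```

Call:
{"name": "apply_moves", "arguments": {"plan": [{"grip":0.5,"offset":[0,0,0],"spin":0},{"grip":0.5,"offset":[0,0,0.8],"spin":0},{"grip":0.5,"offset":[0,0,1.3],"spin":0},{"grip":0.5,"offset":[0,0,1.6],"spin":0},{"grip":0.5,"offset":[0,0,1.6],"spin":0}]}}

```text
time_s: 9.45
tcp_pos: [0.5519, -0.2023, 0.0082]
ee_rot: [[-0.207, -0.978, -0.002], [-0.978, 0.207, 0.0], [0.0, 0.002, -1.0]]
wrist_force: [0.0, 0.5, -0.1]
gripper_width: 0.499
gripper_force: 0.0
```

Call:
{"name": "apply_moves", "arguments": {"plan": [{"grip":0.5,"offset":[0,0,0.3],"spin":0},{"grip":0.5,"offset":[0,0,0.6],"spin":0},{"grip":0.5,"offset":[0,0,0.6],"spin":0}]}}

```text
time_s: 9.75
tcp_pos: [0.5522, -0.2023, 0.0027]
ee_rot: [[-0.207, -0.978, -0.001], [-0.978, 0.207, 0.0], [-0.0, 0.001, -1.0]]
wrist_force: [0.2, -0.3, -0.1]
gripper_width: 0.498
gripper_force: 0.0
```

Call:
{"name": "apply_moves", "arguments": {"plan": [{"grip":0,"offset":[0,0,0.1],"spin":0},{"grip":0,"offset":[0,0,0.1],"spin":0},{"grip":0,"offset":[0,0,0.1],"spin":0},{"grip":0,"offset":[0,0,0.1],"spin":0},{"grip":0,"offset":[0,0,0.1],"spin":0}]}}

```text
time_s: 10.25
tcp_pos: [0.5526, -0.2023, 0.0023]
ee_rot: [[-0.206, -0.978, 0.0], [-0.978, 0.206, -0.0], [0.0, -0.0, -1.0]]
wrist_force: [0.2, 0.6, -0.3]
gripper_width: 0.133
gripper_force: 0.0
```

Call:
{"name": "apply_moves", "arguments": {"plan": [{"grip":0,"offset":[0,0,0],"spin":0},{"grip":0,"offset":[0,0,0],"spin":0},{"grip":0,"offset":[0,0,0],"spin":0}]}}

```text
time_s: 10.55
tcp_pos: [0.5524, -0.2023, 0.0022]
ee_rot: [[-0.207, -0.978, -0.0], [-0.978, 0.207, -0.0], [0.0, 0.0, -1.0]]
wrist_force: [-0.4, -1.0, 0.9]
gripper_width: 0.088
gripper_force: 30.0
```

Call:
{"name": "apply_moves", "arguments": {"plan": [{"grip":0,"offset":[-0.7,0,0],"spin":0},{"grip":0,"offset":[-2,0,0],"spin":0},{"grip":0,"offset":[-3.6,0,0],"spin":0},{"grip":0,"offset":[-5.2,0,0],"spin":0},{"grip":0,"offset":[-6.8,0,0],"spin":0}]}}

```text
time_s: 11.05
tcp_pos: [0.5669, -0.134, 0.0022]
ee_rot: [[-0.206, -0.979, 0.0], [-0.979, 0.206, -0.0], [0.0, -0.0, -1.0]]
wrist_force: [-0.5, -1.6, 1.5]
gripper_width: 0.093
gripper_force: 30.0
```

Call:
{"name": "apply_moves", "arguments": {"plan": [{"grip":0,"offset":[-1.6,0,0],"spin":0},{"grip":0,"offset":[-3.2,0,0],"spin":0},{"grip":0,"offset":[-4.4,0,0],"spin":0},{"grip":0,"offset":[-5.2,0,0],"spin":0},{"grip":0,"offset":[-5.2,0,0],"spin":0}]}}

```text
time_s: 11.55
tcp_pos: [0.5778, -0.0834, 0.0022]
ee_rot: [[-0.205, -0.979, 0.001], [-0.979, 0.205, 0.001], [-0.001, -0.001, -1.0]]
wrist_force: [-0.3, 1.5, 1.6]
gripper_width: 0.088
gripper_force: 30.0
```

```bash
python3 - <<'E'
from h import *
go(.47,0.03,.0022,-95.5)
c={n:r.capture(n) for n in("scene","top","wrist")};pickle.dump(c,open('c6.pkl','wb'))
cv2.imwrite("pics/d.png",np.hstack([crop(c["scene"],150,110,133,200,3,1.7),crop(c["top"],270,190,133,200,3,1.7)]))
E
```

```text
t 11.55 tcp [ 0.5778 -0.0834  0.0022] a -101.8 offset [-8.89 12.88  0.  ] spin -0.111 F [-0.3  1.5  1.6] w 0.088 gf 30.0
```

```bash
python3 - <<'E'
from h import *
a=pickle.load(open('w3.pkl','rb'));c=pickle.load(open('c6.pkl','rb'))["wrist"]
for n,(y0,y1,x0,x1) in dict(block=(135,190,165,250),plug=(62,132,198,270),strip=(60,132,150,200)).items():
    m=cv2.matchTemplate(c["img"][20:300,90:330],a["img"][y0:y1,x0:x1],cv2.TM_CCOEFF_NORMED);_,v,_,l=cv2.minMaxLoc(m);print(n,(x0,y0),(l[0]+90,l[1]+20),round(v,2))
T=pickle.load(open('c0.pkl','rb'))["top"]
vv,uu=np.mgrid[190:300,60:195]
n=cv2.undistortPoints(np.c_[uu.ravel(),vv.ravel()].astype(float)[:,None],T["mtx"],T["dist_coeffs"])[:,0]
P=(np.c_[n,np.ones(len(n))]*T["depth"][190:300,60:195].reshape(-1,1)-T["t"])@T["R"]
g=T["img"][190:300,60:195].astype(int).sum(2).ravel()
top=P[abs(P[:,2]-.2226)<.005]; 
print("hood",cv2.minAreaRect(top[:,:2].astype(np.float32)))
f=(P[:,2]>.12)&(P[:,2]<.21)&(g>110); L=cv2.connectedComponentsWithStats(f.reshape(vv.shape).astype(np.uint8)); i=1+L[2][1:,4].argmax(); q=P[(L[1]==i).ravel()]
nv=np.linalg.svd(q-q.mean(0),full_matrices=False)[2][2]; nv*=np.sign(nv[2])
print("flap",len(q),np.median(q,0),"normal",nv,"yaw",np.degrees(np.arctan2(-nv[1],-nv[0])),"slope",np.degrees(np.arccos(nv[2])))
box=cv2.boxPoints(cv2.minAreaRect(q[:,:2].astype(np.float32)));print(box)
E
```

```text
block (165, 135) (155, 144) 0.61
plug (198, 62) (185, 53) 0.63
strip (150, 60) (122, 49) 0.66
hood ((0.5452055931091309, 0.38140958547592163), (0.11286049336194992, 0.17251263558864594), 83.9123764038086)
flap 1529 [0.53522708 0.30199354 0.1671925 ] normal [-0.08526391 -0.87408575  0.47823025] yaw 84.4286301626217 slope 61.43011952856933
[[0.47297466 0.28217256]
 [0.59694445 0.2705043 ]
 [0.6014552  0.31842852]
 [0.47748542 0.33009678]]
```

Call:
{"name": "apply_moves", "arguments": {"plan": [{"grip":0,"offset":[-1,0.4,0],"spin":0},{"grip":0,"offset":[-2.6,1.6,0],"spin":-0.02},{"grip":0,"offset":[-4,3.2,0],"spin":-0.05},{"grip":0,"offset":[-5,5,0],"spin":-0.08},{"grip":0,"offset":[-6,7,0],"spin":-0.11}]}}

```text
time_s: 12.2
tcp_pos: [0.5211, -0.0113, 0.0022]
ee_rot: [[-0.097, -0.995, 0.001], [-0.995, 0.097, -0.0], [-0.0, -0.001, -1.0]]
wrist_force: [0.2, -0.8, -0.3]
gripper_width: 0.09
gripper_force: 30.0
```

Call:
{"name": "apply_moves", "arguments": {"plan": [{"grip":0,"offset":[-0.4,2.2,0],"spin":0},{"grip":0,"offset":[-0.9,4,0],"spin":0},{"grip":0,"offset":[-1.2,5.2,0],"spin":0},{"grip":0,"offset":[-1.3,5.6,0],"spin":0},{"grip":0,"offset":[-1.3,5.6,0],"spin":0}]}}

```text
time_s: 12.7
tcp_pos: [0.466, 0.0067, 0.0022]
ee_rot: [[-0.098, -0.995, -0.001], [-0.995, 0.098, -0.0], [0.0, 0.001, -1.0]]
wrist_force: [-1.4, 1.5, 3.3]
gripper_width: 0.092
gripper_force: 30.0
```

Call:
{"name": "apply_moves", "arguments": {"plan": [{"grip":0.35,"offset":[0,0,0],"spin":0},{"grip":0.35,"offset":[0,0,0],"spin":0},{"grip":0.35,"offset":[0,0,0],"spin":0},{"grip":0.35,"offset":[0,0,0],"spin":0},{"grip":0.35,"offset":[0,0,-1],"spin":0}]}}

```text
time_s: 13.2
tcp_pos: [0.4658, 0.0062, 0.0114]
ee_rot: [[-0.098, -0.995, -0.003], [-0.995, 0.098, -0.001], [0.001, 0.003, -1.0]]
wrist_force: [0.2, -1.0, -0.2]
gripper_width: 0.337
gripper_force: 0.0
```

Call:
{"name": "apply_moves", "arguments": {"plan": [{"grip":0.5,"offset":[0,0,-4],"spin":0},{"grip":0.5,"offset":[0,0,-8],"spin":0},{"grip":0.5,"offset":[0,0,-12],"spin":0},{"grip":0.5,"offset":[-3,0,-16],"spin":0},{"grip":0.5,"offset":[-3,0,-16],"spin":0}]}}

```text
time_s: 13.7
tcp_pos: [0.4741, 0.0391, 0.1792]
ee_rot: [[-0.095, -0.995, 0.014], [-0.995, 0.095, 0.004], [-0.006, -0.014, -1.0]]
wrist_force: [0.4, 1.0, 0.2]
gripper_width: 0.493
gripper_force: 0.0
```

```bash
python3 - <<'E'
from h import *
go(.4878,-.1597,.1,-95.6)
c={n:r.capture(n) for n in("scene","top","wrist")};pickle.dump(c,open('c7.pkl','wb'))
w=cv2.resize(np.clip(c["wrist"]["img"]*1.5,0,255).astype(np.uint8),(400,300))
t=cv2.resize(crop(c["top"],180,190,200,150,2,1.7),(400,300)); s=cv2.resize(crop(c["scene"],200,80,200,150,2,1.7),(400,300))
cv2.imwrite("pics/d7.png",np.vstack([np.hstack([w,t]),np.hstack([s,s*0])]))
E
```

```text
t 13.7 tcp [0.4741 0.0391 0.1792] a -95.4 offset [19.71 -3.14  7.85] spin 0.003 F [0.4 1.  0.2] w 0.493 gf 0.0
```

View pics/d7.png

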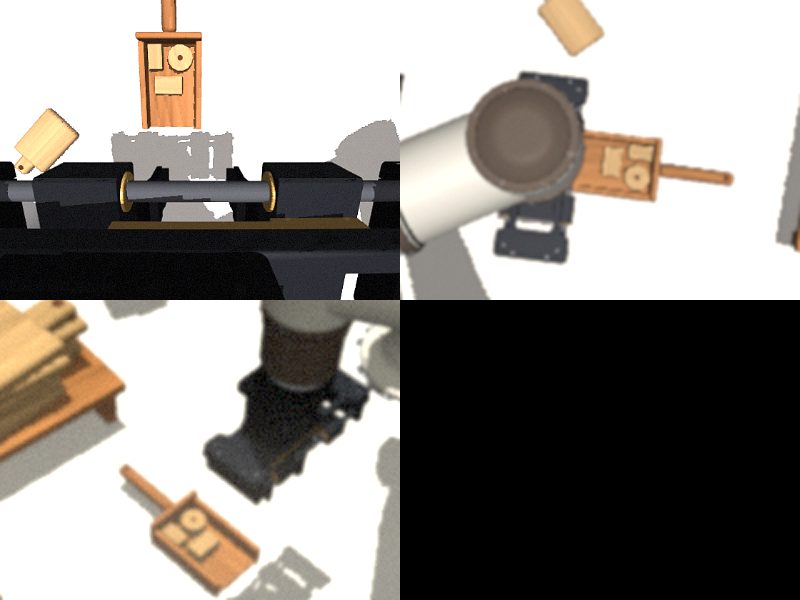

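The pan stands clear of the riser with all three offcuts in it. The handle end is at about (346,279) in the top view and (262.5,165) in the scene view, and the back wall joint is at (311,275) in the top view.

```bash
python3 - <<'E'
from h import *
c=pickle.load(open('c7.pkl','rb'));T,S,W=c["top"],c["scene"],c["wrist"]
print("handle end tri",tri(T,(346,279),S,(262.5,165)))
# handle centreline in top: wood mask columns
hsv=cv2.cvtColor(T["img"],cv2.COLOR_BGR2HSV); m=(hsv[...,1]>80)&(hsv[...,2]>25)
pts=[]
for x in range(316,352):
    y=np.flatnonzero(m[262:292,x])+262
    if len(y)>2: pts.append((x,y.mean(),len(y)))
print(pts[0],pts[-1])
P=np.array([onplane(T,p[:2],.034) for p in pts]); k=np.polyfit(P[:,1],P[:,0],1)
print("handle line yaw",np.degrees(np.arctan2(1,k[0])),"x at y=-.16",np.polyval(k,-.16),"end y",P[-1],"start",P[0])
hw=cv2.cvtColor(W["img"],cv2.COLOR_BGR2HSV); mw=(hw[...,1]>80)&(hw[...,2]>25)
L,R=[],[]
for v in range(60,172,4):
    x=np.flatnonzero(mw[v,170:300])+170; L.append(onplane(W,(x[0]-.5,v),.028));R.append(onplane(W,(x[-1]+.5,v),.028))
for Q in(L,R):
    Q=np.array(Q);kk=np.polyfit(Q[:,1],Q[:,0],1);print("wall yaw",np.degrees(np.arctan2(1,kk[0])),"x at y=-.04",np.polyval(kk,-.04))
print("lip",[onplane(W,(x,np.flatnonzero(mw[100:200,x]).max()+100.5),0).round(4) for x in(215,240,265)])
H=[]
for v in range(4,36,4):
    x=np.flatnonzero(mw[v,190:280])+190; H.append(onplane(W,(x.mean(),v),.038))
H=np.array(H);kk=np.polyfit(H[:,1],H[:,0],1);print("handle (wrist) yaw",np.degrees(np.arctan2(1,kk[0])),"x at -.16",np.polyval(kk,-.16),H[[0,-1]])
E
```

```text
handle end tri (array([ 0.48198554, -0.20208557,  0.02317466]), np.float64(0.00787902412045263))
(316, np.float64(275.5), 6) (345, np.float64(279.0), 5)
handle line yaw 84.23041427001323 x at y=-.16 0.48670191976703436 end y [ 0.4830447  -0.20100023  0.034     ] start [ 0.49037464 -0.1232777   0.034     ]
wall yaw 84.39149628330867 x at y=-.04 0.5419900541523751
wall yaw 84.55962382273022 x at y=-.04 0.4582045996425584
lip [array([0.5367, 0.0176, 0.    ]), array([0.5093, 0.0203, 0.    ]), array([0.4819, 0.0229, 0.    ])]
handle (wrist) yaw 85.53072310360955 x at -.16 0.48780144168962986 [[ 0.48953489 -0.13688549  0.038     ]
 [ 0.49143058 -0.1145404   0.038     ]]
```

Call:
{"name": "apply_moves", "arguments": {"plan": [{"grip":0.5,"offset":[4.5,-0.7,0],"spin":0},{"grip":0.5,"offset":[9,-1.4,0],"spin":0},{"grip":0.5,"offset":[13.5,-2.1,2],"spin":0},{"grip":0.5,"offset":[17.5,-2.8,5],"spin":0},{"grip":0.5,"offset":[19,-3.1,9],"spin":0}]}}

```text
time_s: 14.35
tcp_pos: [0.4817, -0.1589, 0.0812]
ee_rot: [[-0.101, -0.995, 0.001], [-0.995, 0.101, -0.001], [0.0, -0.001, -1.0]]
wrist_force: [0.5, 0.5, -0.6]
gripper_width: 0.5
gripper_force: 0.0
```

Call:
{"name": "apply_moves", "arguments": {"plan": [{"grip":0.5,"offset":[0,0,0],"spin":0},{"grip":0.5,"offset":[0,0,0],"spin":0},{"grip":0.5,"offset":[0,0,0],"spin":0}]}}

```text
time_s: 14.65
tcp_pos: [0.4827, -0.1553, 0.0832]
ee_rot: [[-0.097, -0.995, 0.002], [-0.995, 0.097, -0.0], [0.0, -0.002, -1.0]]
wrist_force: [0.7, 0.5, 1.1]
gripper_width: 0.498
gripper_force: 0.0
```

```bash
python3 - <<'E'
from h import *
go(.4882,-.156,.002,-95.6)
E
```

```text
t 14.65 tcp [ 0.4827 -0.1553  0.0832] a -95.6 offset [ 0.01 -0.54  8.12] spin 0.001 F [0.7 0.5 1.1] w 0.498 gf 0.0
```

Call:
{"name": "apply_moves", "arguments": {"plan": [{"grip":0.5,"offset":[0,-0.55,2],"spin":0},{"grip":0.5,"offset":[0,-0.55,4.5],"spin":0},{"grip":0.5,"offset":[0,-0.55,6.5],"spin":0},{"grip":0.5,"offset":[0,-0.55,8],"spin":0},{"grip":0.5,"offset":[0,-0.55,8],"spin":0}]}}

```text
time_s: 15.15
tcp_pos: [0.4872, -0.1551, 0.0021]
ee_rot: [[-0.096, -0.995, -0.001], [-0.995, 0.096, 0.0], [0.0, 0.001, -1.0]]
wrist_force: [-0.2, -0.4, 0.6]
gripper_width: 0.503
gripper_force: 0.0
```

Call:
{"name": "apply_moves", "arguments": {"plan": [{"grip":0,"offset":[0,0,0],"spin":0},{"grip":0,"offset":[0,0,0],"spin":0},{"grip":0,"offset":[0,0,0],"spin":0},{"grip":0,"offset":[0,0,0],"spin":0},{"grip":0,"offset":[0,0,0],"spin":0}]}}

```text
time_s: 15.65
tcp_pos: [0.4879, -0.1562, 0.0028]
ee_rot: [[-0.098, -0.995, 0.001], [-0.995, 0.098, -0.0], [-0.0, -0.001, -1.0]]
wrist_force: [-0.2, 0.5, 2.0]
gripper_width: 0.205
gripper_force: 30.0
```

Call:
{"name": "apply_moves", "arguments": {"plan": [{"grip":0,"offset":[0,0,0],"spin":0},{"grip":0,"offset":[0,0,0],"spin":0}]}}

```text
time_s: 15.85
tcp_pos: [0.4879, -0.1563, 0.0026]
ee_rot: [[-0.098, -0.995, 0.001], [-0.995, 0.098, -0.0], [0.0, -0.001, -1.0]]
wrist_force: [0.0, -0.4, 4.0]
gripper_width: 0.205
gripper_force: 30.0
```

Call:
{"name": "apply_moves", "arguments": {"plan": [{"grip":0,"offset":[0,0,-0.5],"spin":0},{"grip":0,"offset":[0,0,-1.2],"spin":0},{"grip":0,"offset":[0,0,-2],"spin":0},{"grip":0,"offset":[0,0,-2.5],"spin":0},{"grip":0,"offset":[0,0,-2.5],"spin":0}]}}

```text
time_s: 16.35
tcp_pos: [0.488, -0.1561, 0.0281]
ee_rot: [[-0.098, -0.995, 0.002], [-0.995, 0.098, -0.0], [-0.0, -0.002, -1.0]]
wrist_force: [0.5, 0.1, -2.3]
gripper_width: 0.202
gripper_force: 30.0
```

```bash
cat >> h.py <<'E'
def pitch(c,name="pan"):
    """points on the pan's floor/walls from depth, in tool-yaw frame about the TCP"""
    s=r.sense(); hsv=cv2.cvtColor(c["img"],cv2.COLOR_BGR2HSV); m=(hsv[...,1]>90)&(hsv[...,2]>20)&(c["depth"]>0)
    vv,uu=np.nonzero(m)
    n=cv2.undistortPoints(np.c_[uu,vv].astype(float)[:,None],c["mtx"],c["dist_coeffs"])[:,0]
    P=(np.c_[n,np.ones(len(n))]*c["depth"][vv,uu][:,None]-c["t"])@c["R"]
    q=(P-s["tcp_pos"])@s["ee_rot"]*1000; q[:,0]*=-1; q[:,2]=P[:,2]*1000
    k=(q[:,0]>40)&(q[:,0]<190)&(abs(q[:,1])<55)&(q[:,2]>-15)
    return q[k]
E
python3 - <<'E'
from h import *
s=r.sense();print(s["wrist_force"],s["moment"],s["tcp_pos"])
for n in("scene","top"):
    c=r.capture(n); q=pitch(c)
    print(n,len(q))
    for a in range(40,190,15):
        z=q[(q[:,0]>=a)&(q[:,0]<a+15)&(abs(q[:,1])<30)][:,2]; w=q[(q[:,0]>=a)&(q[:,0]<a+15)][:,2]
        if len(z)>3: print(a,len(z),"floor z p10",np.percentile(z,10).round(1),"med",np.median(z).round(1),"wall p95",np.percentile(w,95).round(1))
E
```

```text
[ 0.48136183  0.1034269  -2.32706833] [-0.07294964 -0.02784767  0.0198987 ] [ 0.48802592 -0.15613833  0.02812447]
scene 1393
40 38 floor z p10 60.1 med 62.6 wall p95 271.6
55 164 floor z p10 35.9 med 51.9 wall p95 65.4
70 88 floor z p10 43.1 med 46.9 wall p95 53.7
85 122 floor z p10 28.1 med 44.2 wall p95 53.2
100 62 floor z p10 28.8 med 45.3 wall p95 54.1
115 103 floor z p10 27.4 med 44.6 wall p95 52.6
130 109 floor z p10 26.8 med 29.5 wall p95 53.3
145 105 floor z p10 26.3 med 29.0 wall p95 53.4
160 107 floor z p10 26.4 med 28.6 wall p95 52.8
175 4 floor z p10 28.0 med 28.9 wall p95 52.9
top 85
55 6 floor z p10 28.7 med 32.3 wall p95 65.5
70 5 floor z p10 44.3 med 45.6 wall p95 344.5
```

The pan lifts level: the floor is at 29 mm and the walls at 53 mm all along. Now up to the mouth's height and forward.

Call:
{"name": "apply_moves", "arguments": {"plan": [{"grip":0,"offset":[0,0,-0.8],"spin":0},{"grip":0,"offset":[0,-0.1,-2.4],"spin":0},{"grip":0,"offset":[0,-0.2,-4.6],"spin":0},{"grip":0,"offset":[0,-0.3,-7],"spin":0},{"grip":0,"offset":[0,-0.4,-9],"spin":0}]}}

```text
time_s: 16.95
tcp_pos: [0.4915, -0.1566, 0.1186]
ee_rot: [[-0.098, -0.995, 0.001], [-0.995, 0.098, -0.0], [0.0, -0.001, -1.0]]
wrist_force: [-0.3, -0.1, -1.5]
gripper_width: 0.205
gripper_force: 30.0
```

Call:
{"name": "apply_moves", "arguments": {"plan": [{"grip":0,"offset":[-0.6,0,-1.2],"spin":0},{"grip":0,"offset":[-2,0,-1.8],"spin":0},{"grip":0,"offset":[-4.2,0,-1.8],"spin":0},{"grip":0,"offset":[-6.8,0,-1.8],"spin":0},{"grip":0,"offset":[-9.6,0,-1.8],"spin":0}]}}

```text
time_s: 17.45
tcp_pos: [0.4998, -0.0594, 0.1343]
ee_rot: [[-0.098, -0.995, -0.002], [-0.995, 0.098, -0.0], [0.0, 0.002, -1.0]]
wrist_force: [0.1, 0.4, -1.6]
gripper_width: 0.204
gripper_force: 30.0
```

Call:
{"name": "apply_moves", "arguments": {"plan": [{"grip":0,"offset":[-2.8,0,0],"spin":0},{"grip":0,"offset":[-5.6,0,0],"spin":0},{"grip":0,"offset":[-8,0,0],"spin":0},{"grip":0,"offset":[-10,0,0],"spin":0},{"grip":0,"offset":[-11,0,0],"spin":0}]}}

```text
time_s: 17.95
tcp_pos: [0.5107, 0.0506, 0.1343]
ee_rot: [[-0.096, -0.995, -0.002], [-0.995, 0.096, -0.0], [0.001, 0.002, -1.0]]
wrist_force: [0.0, 0.1, -2.0]
gripper_width: 0.204
gripper_force: 30.0
```

```bash
python3 - <<'E'
from h import *
go(.52,.08,.136,-95.6)
for n in("scene","top"):
    c=r.capture(n); q=pitch(c)
    print(n,len(q))
    for a in range(55,190,15):
        z=q[(q[:,0]>=a)&(q[:,0]<a+15)&(abs(q[:,1])<30)][:,2]; w=q[(q[:,0]>=a)&(q[:,0]<a+15)]
        if len(z)>3: print(a,len(z),"floor z p10",np.percentile(z,10).round(1),"med",np.median(z).round(1),"wall p95",np.percentile(w[:,2],95).round(1),"y range",np.percentile(w[:,1],[2,98]).round(1))
s=r.capture("scene");pickle.dump(s,open("c8.pkl","wb"))
E
```

```text
t 17.95 tcp [0.5107 0.0506 0.1343] a -95.5 offset [-3.02 -0.64 -0.18] spin 0.002 F [ 0.   0.1 -2. ] w 0.204 gf 30.0
scene 1939
55 176 floor z p10 144.5 med 160.7 wall p95 172.1 y range [-42.6  35.1]
70 109 floor z p10 151.5 med 153.8 wall p95 160.7 y range [-42.7  37.1]
85 158 floor z p10 136.0 med 149.4 wall p95 159.4 y range [-43.3  36.5]
100 87 floor z p10 139.5 med 153.9 wall p95 159.5 y range [-42.9  35.6]
115 167 floor z p10 135.9 med 152.4 wall p95 159.6 y range [-42.7  36.4]
130 132 floor z p10 134.5 med 136.2 wall p95 159.8 y range [-42.6  35.7]
145 134 floor z p10 133.6 med 136.0 wall p95 159.1 y range [-43.   36.5]
160 140 floor z p10 133.8 med 135.5 wall p95 159.3 y range [-42.7  35.7]
175 11 floor z p10 136.1 med 136.8 wall p95 159.6 y range [-42.4  35.5]
top 25
```

Call:
{"name": "apply_moves", "arguments": {"plan": [{"grip":0,"offset":[-1.2,-0.2,-0.1],"spin":0},{"grip":0,"offset":[-2.6,-0.2,-0.2],"spin":0},{"grip":0,"offset":[-4,-0.2,-0.2],"spin":0},{"grip":0,"offset":[-5.2,-0.2,-0.2],"spin":0},{"grip":0,"offset":[-6.4,-0.2,-0.2],"spin":0}]}}

```text
time_s: 18.6
tcp_pos: [0.5198, 0.113, 0.1371]
ee_rot: [[-0.098, -0.995, -0.0], [-0.995, 0.098, -0.0], [0.0, 0.0, -1.0]]
wrist_force: [0.1, -1.0, -2.1]
gripper_width: 0.207
gripper_force: 30.0
```

Call:
{"name": "apply_moves", "arguments": {"plan": [{"grip":0,"offset":[-1.2,0,0],"spin":0},{"grip":0,"offset":[-2.4,0,0],"spin":0},{"grip":0,"offset":[-3.6,0,0],"spin":0},{"grip":0,"offset":[-4.6,0,0],"spin":0},{"grip":0,"offset":[-5,0,0],"spin":0}]}}

```text
time_s: 19.1
tcp_pos: [0.5247, 0.1625, 0.1371]
ee_rot: [[-0.097, -0.995, -0.0], [-0.995, 0.097, -0.0], [0.001, 0.0, -1.0]]
wrist_force: [-0.8, -2.3, -1.3]
gripper_width: 0.203
gripper_force: 30.0
```

```bash
python3 - <<'E'
from h import *
go(.52,.08,.136,-95.6)
s=r.sense();print("moment",s["moment"]); u=np.array([.0976,.9952]);print("lip bin x",((s["tcp_pos"][:2]@u)+.1774-.4003)*1000)
c=r.capture("scene"); q=pitch(c)
for a in range(55,190,15):
        z=q[(q[:,0]>=a)&(q[:,0]<a+15)&(abs(q[:,1])<30)][:,2]; w=q[(q[:,0]>=a)&(q[:,0]<a+15)]
        if len(z)>3: print(a,len(z),"floor z p10",np.percentile(z,10).round(1),"med",np.median(z).round(1),"wall p95",np.percentile(w[:,2],95).round(1))
E
```

```text
t 19.1 tcp [0.5247 0.1625 0.1371] a -95.6 offset [ 8.26 -0.33  0.11] spin 0.0 F [-0.8 -2.3 -1.3] w 0.203 gf 30.0
moment [-0.73176458  0.02554809  0.00792992]
lip bin x -9.923326999351389
55 179 floor z p10 143.3 med 158.4 wall p95 175.6
70 148 floor z p10 153.7 med 156.9 wall p95 162.5
85 172 floor z p10 138.2 med 152.5 wall p95 162.5
100 126 floor z p10 139.6 med 156.2 wall p95 163.7
115 172 floor z p10 139.0 med 155.2 wall p95 162.4
130 155 floor z p10 136.5 med 138.3 wall p95 162.2
145 58 floor z p10 136.0 med 138.7 wall p95 162.3
```

The flap is pushed in and the pan is still level. I'll go a little deeper, then raise the handle so that the flap at its stop turns the lip down.

Call:
{"name": "apply_moves", "arguments": {"plan": [{"grip":0,"offset":[-1,0,0],"spin":0},{"grip":0,"offset":[-2,0,0],"spin":0},{"grip":0,"offset":[-2.2,0,-1],"spin":0},{"grip":0,"offset":[-2.5,0,-2],"spin":0},{"grip":0,"offset":[-2.7,0,-3],"spin":0}]}}

```text
time_s: 19.65
tcp_pos: [0.5275, 0.1889, 0.1685]
ee_rot: [[-0.098, -0.995, 0.001], [-0.995, 0.098, 0.0], [-0.0, -0.001, -1.0]]
wrist_force: [-1.8, -1.7, -2.0]
gripper_width: 0.204
gripper_force: 30.0
```

Call:
{"name": "apply_moves", "arguments": {"plan": [{"grip":0,"offset":[-0.2,0,-1],"spin":0},{"grip":0,"offset":[-0.5,0,-2],"spin":0},{"grip":0,"offset":[-0.8,0,-3],"spin":0}]}}

```text
time_s: 19.95
tcp_pos: [0.5282, 0.1968, 0.1984]
ee_rot: [[-0.098, -0.995, 0.001], [-0.995, 0.098, 0.0], [-0.001, -0.001, -1.0]]
wrist_force: [0.0, -1.0, -1.8]
gripper_width: 0.205
gripper_force: 30.0
```

```bash
python3 - <<'E'
from h import *
go(.52,.08,.136,-95.6)
s=r.sense();print("moment",s["moment"])
c=r.capture("scene"); q=pitch(c)
for a in range(40,190,15):
        z=q[(q[:,0]>=a)&(q[:,0]<a+15)&(abs(q[:,1])<30)][:,2]; w=q[(q[:,0]>=a)&(q[:,0]<a+15)]
        if len(z)>3: print(a,len(z),"floor z p10",np.percentile(z,10).round(1),"med",np.median(z).round(1),"wall p95",np.percentile(w[:,2],95).round(1))
E
```

```text
t 19.95 tcp [0.5282 0.1968 0.1984] a -95.6 offset [11.7  -0.32  6.23] spin -0.0 F [ 0.  -1.  -1.8] w 0.205 gf 30.0
moment [-0.62419165  0.06196683  0.05610425]
40 177 floor z p10 189.7 med 209.1 wall p95 213.2
55 179 floor z p10 180.1 med 185.7 wall p95 194.1
70 183 floor z p10 157.6 med 177.5 wall p95 185.6
85 146 floor z p10 156.7 med 169.3 wall p95 178.7
100 175 floor z p10 139.6 med 145.7 wall p95 522.2
115 8 floor z p10 138.5 med 140.7 wall p95 196.1
```

The pan is tilting lip-down to about 26 degrees with low forces. Continuing.

Call:
{"name": "apply_moves", "arguments": {"plan": [{"grip":0,"offset":[-0.6,0,-1.2],"spin":0},{"grip":0,"offset":[-1.4,0,-2.5],"spin":0},{"grip":0,"offset":[-2.2,0,-3.9],"spin":0},{"grip":0,"offset":[-3,0,-5.2],"spin":0},{"grip":0,"offset":[-3.8,0,-6.2],"spin":0}]}}

```text
time_s: 20.5
tcp_pos: [0.532, 0.2351, 0.2603]
ee_rot: [[-0.098, -0.995, 0.001], [-0.995, 0.098, 0.0], [-0.0, -0.001, -1.0]]
wrist_force: [0.4, -1.3, -3.4]
gripper_width: 0.208
gripper_force: 30.0
```

Call:
{"name": "apply_moves", "arguments": {"plan": [{"grip":0,"offset":[-0.8,0,-0.8],"spin":0},{"grip":0,"offset":[-1.2,0,-1.2],"spin":0},{"grip":0,"offset":[-1.6,0,-1.6],"spin":0},{"grip":0,"offset":[-1.6,0,-1.6],"spin":0}]}}

```text
time_s: 20.9
tcp_pos: [0.5333, 0.2506, 0.2751]
ee_rot: [[-0.097, -0.995, -0.001], [-0.995, 0.097, -0.0], [0.0, 0.001, -1.0]]
wrist_force: [-0.8, -1.8, -2.5]
gripper_width: 0.205
gripper_force: 30.0
```

```bash
cat >> h.py <<'E'
def look():
    s=r.sense();print("moment",s["moment"],"F",s["wrist_force"],"tcp",s["tcp_pos"],"t",s["time_s"])
    for n in ("scene",):
        c=r.capture(n); q=pitch(c)
        for a in range(10,190,10):
            k=(q[:,0]>=a)&(q[:,0]<a+10)&(q[:,2]<s["tcp_pos"][2]*1000+45); w=q[k]; z=q[k&(abs(q[:,1])<30)][:,2]
            if len(z)>3: print(a,len(z),"floor",np.percentile(z,[10,50]).round(1),"wall",np.percentile(w[:,2],95).round(1))
    return c
E
python3 - <<'E'
from h import *
go(.52,.08,.136,-95.6)
c=look()
E
```

```text
t 20.9 tcp [0.5333 0.2506 0.2751] a -95.6 offset [17.1  -0.35 13.91] spin 0.0 F [-0.8 -1.8 -2.5] w 0.205 gf 30.0
moment [-0.85891569  0.12934469 -0.06282735] F [-0.79268893 -1.80784545 -2.47301241] tcp [0.5332702  0.25062773 0.2750559 ] t 20.9
40 135 floor [188.7 196.3] wall 262.1
50 106 floor [173.2 179. ] wall 223.4
60 60 floor [164.2 167.4] wall 209.2
```

Call:
{"name": "apply_moves", "arguments": {"plan": [{"grip":0,"offset":[0,0,-0.8],"spin":0},{"grip":0,"offset":[0,0,0],"spin":0},{"grip":0,"offset":[0,0,-0.8],"spin":0},{"grip":0,"offset":[0,0,0],"spin":0},{"grip":0,"offset":[0,0,0],"spin":0}]}}

```text
time_s: 21.45
tcp_pos: [0.5333, 0.2502, 0.2744]
ee_rot: [[-0.098, -0.995, -0.001], [-0.995, 0.098, -0.0], [0.0, 0.001, -1.0]]
wrist_force: [0.2, -1.8, -2.9]
gripper_width: 0.202
gripper_force: 30.0
```

```bash
python3 - <<'E'
from h import *
c=look()
t=r.capture("top");w=r.capture("wrist")
cv2.imwrite("pics/tip.png",np.vstack([np.hstack([crop(c,320,150,200,150,2,2),crop(t,60,170,200,150,2,2)]),np.hstack([np.clip(cv2.resize(w["img"],(400,300))*1.5,0,255).astype(np.uint8),crop(c,370,180,100,75,4,2.5)])]))
E
```

```text
moment [-0.66090931 -0.25529113 -0.02048533] F [ 0.2260225  -1.82167688 -2.90256029] tcp [0.5332912  0.25015932 0.27436577] t 21.45
40 105 floor [175.  181.2] wall 228.0
50 102 floor [157.9 165.1] wall 211.9
60 42 floor [150.3 152.9] wall 198.6
80 4 floor [219.7 221.7] wall 222.3
100 5 floor [221.2 224. ] wall 224.3
```

View pics/tip.png

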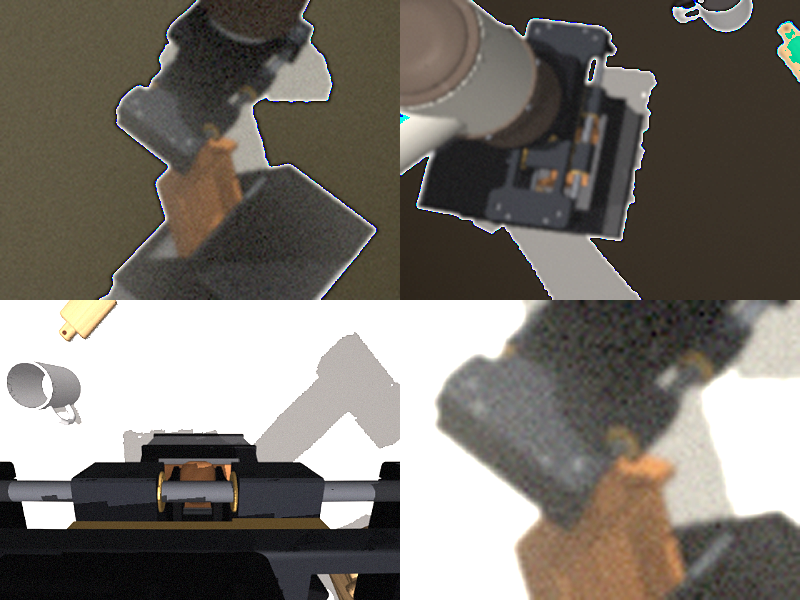

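The pan hangs steeply (about 60°) through the flap: handle and back wall at scene crop (215,145), side wall at (195,220) going into the hood. No offcuts are lying outside. I'll now withdraw along the pan's own axis.

Call:
{"name": "apply_moves", "arguments": {"plan": [{"grip":0,"offset":[0.5,0,-0.9],"spin":0},{"grip":0,"offset":[1.6,0,-2.4],"spin":0},{"grip":0,"offset":[2.7,0,-4.2],"spin":0},{"grip":0,"offset":[3.8,0,-6],"spin":0},{"grip":0,"offset":[4.9,0,-7.6],"spin":0}]}}

```text
time_s: 22.1
tcp_pos: [0.5292, 0.2017, 0.3537]
ee_rot: [[-0.097, -0.995, 0.004], [-0.995, 0.097, 0.003], [-0.003, -0.003, -1.0]]
wrist_force: [0.7, -0.1, -1.9]
gripper_width: 0.205
gripper_force: 30.0
```

Call:
{"name": "apply_moves", "arguments": {"plan": [{"grip":0,"offset":[1.2,0,-1.6],"spin":0},{"grip":0,"offset":[3.2,0,-2.6],"spin":0},{"grip":0,"offset":[6,0,-3],"spin":0},{"grip":0,"offset":[9,0,-3],"spin":0},{"grip":0,"offset":[12,0,-3],"spin":0}]}}

```text
time_s: 22.6
tcp_pos: [0.5166, 0.0808, 0.3821]
ee_rot: [[-0.097, -0.995, 0.002], [-0.995, 0.097, 0.001], [-0.002, -0.002, -1.0]]
wrist_force: [0.8, 0.7, -1.3]
gripper_width: 0.204
gripper_force: 30.0
```

```bash
python3 - <<'E'
from h import *
go(.52,.08,.136,-95.6)
c=look(); t=r.capture("top"); w=r.capture("wrist"); pickle.dump((c,t,w),open("c9.pkl","wb"))
print("pan weight",r.sense()["wrist_force"])
E
```

```text
t 22.6 tcp [0.5166 0.0808 0.3821] a -95.6 offset [ 0.08 -0.3  24.61] spin 0.0 F [ 0.8  0.7 -1.3] w 0.204 gf 30.0
moment [ 0.02054986 -0.09118546 -0.02466332] F [ 0.8227424   0.70659558 -1.27050522] tcp [0.51664247 0.08077064 0.38205988] t 22.6
40 220 floor [291.  300.2] wall 369.8
50 148 floor [274.2 281.5] wall 326.7
60 147 floor [258.2 265.2] wall 310.3
70 58 floor [250.8 253.7] wall 296.6
pan weight [ 0.49420744  0.036204   -1.8722488 ]
```

Call:
{"name": "apply_moves", "arguments": {"plan": [{"grip":0,"offset":[3,0,3.5],"spin":0},{"grip":0,"offset":[6,0,7.5],"spin":0},{"grip":0,"offset":[8.5,0,11.5],"spin":0},{"grip":0,"offset":[10.5,0,15.5],"spin":0},{"grip":0,"offset":[12,0,19],"spin":0}]}}

```text
time_s: 23.25
tcp_pos: [0.5046, -0.038, 0.1896]
ee_rot: [[-0.098, -0.995, 0.0], [-0.995, 0.098, 0.001], [-0.001, -0.0, -1.0]]
wrist_force: [1.4, 0.5, -1.3]
gripper_width: 0.202
gripper_force: 30.0
```

Call:
{"name": "apply_moves", "arguments": {"plan": [{"grip":0,"offset":[0.2,0,1.5],"spin":0},{"grip":0,"offset":[0.2,0,2.5],"spin":0},{"grip":0,"offset":[0.2,0,3],"spin":0},{"grip":0,"offset":[0.2,0,3],"spin":0}]}}

```text
time_s: 23.65
tcp_pos: [0.5055, -0.0387, 0.1614]
ee_rot: [[-0.097, -0.995, 0.001], [-0.995, 0.097, 0.0], [-0.0, -0.001, -1.0]]
wrist_force: [0.1, -0.7, -2.7]
gripper_width: 0.2
gripper_force: 30.0
```

```bash
python3 - <<'E'
from h import *
go(.5,-.043,.141,-95.6)
c=look()
E
```

```text
t 23.65 tcp [ 0.5055 -0.0387  0.1614] a -95.6 offset [0.48 0.5  2.04] spin 0.001 F [ 0.1 -0.7 -2.7] w 0.2 gf 30.0
moment [ 0.07882777 -0.01145783 -0.07287808] F [ 0.09829891 -0.69918048 -2.6706843 ] tcp [ 0.50545591 -0.0387019   0.16136651] t 23.65
40 112 floor [61.7 69.6] wall 116.6
50 109 floor [47.3 53.8] wall 99.5
60 104 floor [30.7 38.2] wall 82.5
70 12 floor [28.6 31.5] wall 71.9
```

Call:
{"name": "apply_moves", "arguments": {"plan": [{"grip":0,"offset":[0,0,1],"spin":0},{"grip":0,"offset":[0,0,2],"spin":0},{"grip":0,"offset":[1.4,0,2.7],"spin":0},{"grip":0,"offset":[2.8,0,3.4],"spin":0},{"grip":0,"offset":[4.1,0,4.3],"spin":0}]}}

```text
time_s: 24.2
tcp_pos: [0.5013, -0.0813, 0.1181]
ee_rot: [[-0.098, -0.995, 0.001], [-0.995, 0.098, -0.0], [-0.0, -0.001, -1.0]]
wrist_force: [-0.2, 0.1, 1.4]
gripper_width: 0.2
gripper_force: 30.0
```

Call:
{"name": "apply_moves", "arguments": {"plan": [{"grip":0,"offset":[1.3,0,0.9],"spin":0},{"grip":0,"offset":[2.4,0,2],"spin":0},{"grip":0,"offset":[3.5,0,3.1],"spin":0},{"grip":0,"offset":[4.4,0,4.4],"spin":0},{"grip":0,"offset":[5.3,0,5.7],"spin":0}]}}

```text
time_s: 24.7
tcp_pos: [0.4955, -0.134, 0.0601]
ee_rot: [[-0.099, -0.995, -0.0], [-0.995, 0.099, 0.0], [-0.0, 0.0, -1.0]]
wrist_force: [-0.5, 0.8, 0.3]
gripper_width: 0.204
gripper_force: 30.0
```

```bash
python3 - <<'E'
from h import *
go(.5,-.157,.003,-95.6)
c=look()
E
```

```text
t 24.7 tcp [ 0.4955 -0.134   0.0601] a -95.7 offset [ 2.25 -0.67  5.71] spin -0.001 F [-0.5  0.8  0.3] w 0.204 gf 30.0
moment [ 0.62491094 -0.15840206 -0.01707279] F [-0.4524162   0.76103224  0.32477424] tcp [ 0.49550809 -0.13397936  0.06005419] t 24.7
40 35 floor [39.8 75.3] wall 80.9
50 160 floor [38.7 50.8] wall 78.6
60 91 floor [34.9 37.7] wall 66.6
70 94 floor [30.8 33.9] wall 60.0
80 81 floor [27.3 30.6] wall 56.2
90 86 floor [23.6 27.3] wall 52.3
100 82 floor [20.7 23.8] wall 49.2
110 87 floor [16.5 20. ] wall 44.9
120 86 floor [12.9 16.3] wall 40.9
130 84 floor [ 9.2 13. ] wall 37.9
140 90 floor [6.3 9.9] wall 34.4
150 54 floor [3.9 6.4] wall 31.8
```

The floor profile is clean and the tilt is now about 20°, so the pan is empty. I'll lay it flat and release.

Call:
{"name": "apply_moves", "arguments": {"plan": [{"grip":0,"offset":[0.7,0,1.3],"spin":0},{"grip":0,"offset":[1.3,0,2.7],"spin":0},{"grip":0,"offset":[1.8,0,4.2],"spin":0},{"grip":0,"offset":[2,0,5.5],"spin":0},{"grip":0,"offset":[2,0,5.7],"spin":0}]}}

```text
time_s: 25.25
tcp_pos: [0.4929, -0.1536, 0.0031]
ee_rot: [[-0.098, -0.995, -0.003], [-0.995, 0.098, -0.001], [0.001, 0.003, -1.0]]
wrist_force: [-1.1, -3.0, 5.8]
gripper_width: 0.205
gripper_force: 30.0
```

```bash
python3 - <<'E'
from h import *
c=look()
E
```

```text
moment [-0.50075887  0.45534414  0.04973852] F [-1.14625424 -3.02071067  5.76221729] tcp [ 0.49288685 -0.15362828  0.00310194] t 25.25
40 16 floor [35.  36.4] wall 38.8
50 110 floor [ 9.  34.9] wall 41.8
60 105 floor [3.3 6.6] wall 38.3
70 66 floor [2.2 4.8] wall 28.9
80 61 floor [3.3 5.6] wall 29.4
90 64 floor [3.3 5.2] wall 28.5
100 69 floor [3.1 5.3] wall 29.8
110 64 floor [3.4 5.4] wall 30.2
120 65 floor [3.5 6. ] wall 29.2
130 66 floor [3.6 6. ] wall 29.9
140 67 floor [3.7 6.1] wall 29.3
150 67 floor [4.3 6.5] wall 30.1
160 67 floor [3.9 6.4] wall 30.1
170 33 floor [4.3 7.2] wall 31.0
```

Flat and empty. Release and rise.

Call:
{"name": "apply_moves", "arguments": {"plan": [{"grip":0.5,"offset":[0,0,0],"spin":0},{"grip":0.5,"offset":[0,0,0],"spin":0},{"grip":0.5,"offset":[0,0,0],"spin":0},{"grip":0.5,"offset":[0,0,0],"spin":0},{"grip":0.5,"offset":[0,0,-0.5],"spin":0}]}}

```text
time_s: 25.8
tcp_pos: [0.4933, -0.1526, 0.0089]
ee_rot: [[-0.098, -0.995, -0.001], [-0.995, 0.098, 0.0], [0.0, 0.001, -1.0]]
wrist_force: [-0.0, -0.0, -0.5]
gripper_width: 0.481
gripper_force: 0.0
```

Call:
{"name": "apply_moves", "arguments": {"plan": [{"grip":0.5,"offset":[0,0,-3],"spin":0},{"grip":0.5,"offset":[0,0,-7],"spin":0},{"grip":0.5,"offset":[0,0,-11],"spin":0},{"grip":0.5,"offset":[0,0,-15],"spin":0},{"grip":0.5,"offset":[0,0,-15],"spin":0}]}}

```text
time_s: 26.3
tcp_pos: [0.4978, -0.1532, 0.1659]
ee_rot: [[-0.096, -0.995, 0.014], [-0.995, 0.096, -0.002], [0.0, -0.014, -1.0]]
wrist_force: [1.2, 0.3, -0.4]
gripper_width: 0.501
gripper_force: 0.0
```

```bash
python3 - <<'E'
from h import *
go(.5,-.157,.003,-95.6)
c={n:r.capture(n) for n in("scene","top")}; c0=pickle.load(open("c0.pkl","rb"))
# flap shut? height at the flap region in top; bystanders moved? spilled pieces on the table?
T,T0=c["top"],c0["top"]
print("flap z", [ (bydepth(T0,u)[2].round(3),bydepth(T,u)[2].round(3)) for u in((150,235),(158,250),(145,248),(150,268))])
d=cv2.GaussianBlur(cv2.absdiff(T["img"],T0["img"]).max(2),(5,5),0)
n,L,st,ce=cv2.connectedComponentsWithStats((d>40).astype(np.uint8))
for i in range(1,n):
    if st[i,4]>15: print("top diff",st[i],ce[i].round())
S,S0=c["scene"],c0["scene"]
d=cv2.GaussianBlur(cv2.absdiff(S["img"],S0["img"]).max(2),(5,5),0)
n,L,st,ce=cv2.connectedComponentsWithStats((d>40).astype(np.uint8))
for i in range(1,n):
    if st[i,4]>15: print("scene diff",st[i],ce[i].round())
E
```

```text
t 26.3 tcp [ 0.4978 -0.1532  0.1659] a -95.5 offset [ 0.35 -0.03 16.29] spin 0.001 F [ 1.2  0.3 -0.4] w 0.501 gf 0.0
flap z [(np.float64(0.155), np.float64(0.158)), (np.float64(0.128), np.float64(0.128)), (np.float64(0.166), np.float64(0.163)), (np.float64(0.141), np.float64(0.138))]
top diff [  172   218   211   202 12098] [265. 326.]
top diff [337 233  28  25 356] [349. 247.]
top diff [359 236   9  14  94] [363. 243.]
top diff [388 237   7  29 112] [391. 251.]
top diff [373 238   9   6  33] [377. 241.]
top diff [370 247  10  11  76] [375. 252.]
top diff [  0 399  28  21 435] [ 14. 409.]
top diff [  66  398  108   22 1181] [136. 412.]
scene diff [ 245    0   44   61 1982] [266.  26.]
scene diff [ 343    0   60   33 1357] [372.  13.]
scene diff [506   0   5   4  17] [508.   1.]
scene diff [428  26  30  28 348] [444.  38.]
scene diff [ 278   33   98   70 2346] [330.  73.]
scene diff [359  33  21  23 257] [369.  43.]
scene diff [406  42   5   5  18] [408.  44.]
scene diff [466  49  17  12 100] [472.  55.]
scene diff [390  50  11  26 164] [395.  63.]
scene diff [ 231   57   78   92 3509] [268. 103.]
scene diff [ 434   61  116  161 6164] [486. 149.]
scene diff [409  63  18  11  36] [419.  69.]
scene diff [399  68   9   9  51] [403.  72.]
scene diff [393  76   9  13  84] [397.  82.]
scene diff [402  78  25  22 402] [414.  89.]
scene diff [384  99   7  15  75] [387. 107.]
scene diff [  238   115   226   150 10769] [351. 196.]
scene diff [385 116  33  26 349] [399. 130.]
scene diff [242 136  11  10  58] [248. 140.]
scene diff [ 200  154   51   52 1489] [224. 180.]
```

Call:
{"name": "apply_moves", "arguments": {"plan": [{"grip":0.5,"offset":[0,0,0],"spin":0},{"grip":0.5,"offset":[0,0,0],"spin":0},{"grip":0.5,"offset":[0,0,0],"spin":0},{"grip":0.5,"offset":[0,0,0],"spin":0}]}}

```text
time_s: 26.8
tcp_pos: [0.4934, -0.1527, 0.1583]
ee_rot: [[-0.098, -0.995, -0.002], [-0.995, 0.098, 0.0], [0.0, 0.002, -1.0]]
wrist_force: [0.5, -0.7, 0.5]
gripper_width: 0.501
gripper_force: 0.0
```

```bash
python3 -c "
from h import *
print(r.finish_job())"
```

```text
the job is handed in; nothing more can be done
None
```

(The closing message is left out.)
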